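Tilt a graphite mould under the heel lip of its holder and lock it

ROBOT

A 7-joint arm with a two-finger parallel gripper is mounted at the origin on a cart in front of the work surface, level with it; the furniture and walls round the work are solid. World frame = base frame: x ahead of the robot, y to its left, z up, the work surface at z = 0. Lengths are in m, angles in rad, forces in N, time in s.
With the tool pointing down it reaches from about 0.4 to 0.85 m from the base axis. Payload 4.5 kg.
Tool frame: the origin (TCP) lies on the centre line of the jaws, within the pads' length; the fingertips stand 11 mm ahead of it and the grasp point (between the pads) lies 8 mm behind it; z points along the fingers, y is the line along which they close (so a half turn about z gives the same grasp; the last joint's range is limited). The gripper opens to 88 mm and grips with 3 to 60 N. Pads are 18 mm wide; open, the fingers measure 123 mm over their backs; the gripper's body (75 mm by 187 mm) begins 45 mm behind the grasp point.
Start: joints at [-0.646, 0.689, -0.195, 1.565, 0.157, 0.902, -0.215], TCP at [0.486, 0.393, 0.25] pointing down, gripper open.
Joint ranges: [-3.01, 3.01], [-0.46, 2.08], [-1.47, 1.51], [0.13, 2.56], [-1, 4.14], [0.04, 2.09], [-2.66, 2.66]. Speed limits (rad/s): [2.57, 2.57, 3.14, 3.14, 3.14, 3.14, 3.14].

INTERFACE

Orientations are given as a unit quaternion [x, y, z, w].
In Python, from plant import * gives the robot as it stands. The module is installed in compiled form; this text tells all that it offers.
- The arm moves only by the tool send_rows, never from a script. Its argument "motion" is a list of rows, each an object of numbers: "x", "y", "z": the shift along the tool's x, y, z in cm; "rx", "ry", "rz": the turn, a rotation vector about the tool's x, y, z in rad; "jaw": the finger opening in cm, from 0 to 8.81. In form: [{"x": .., "y": .., "z": .., "rx": .., "ry": .., "rz": .., "jaw": ..}, ...]. A call has exactly 5 rows; each row shifts and turns the commanded pose from where the row before left it, along the tool's axes as they then stand; what a row does not reach is not made up. A row lasts 1/10 s, in which the tool goes at most 50 mm and 8.59 degrees, less where a joint would pass 70% of its speed; a pose out of reach is approached as far as the arm can. A call is refused whole if a number of a shift passes 5 or a number of a turn 0.15, either way. A call with a gripper value outside its range is refused whole. The fingers move at their own pace and stop on an object; "grip_force" is the grip in N (left out, the last holds). Time passes only in rows, so rows that do not move let the fingers close, or fill a call up. It gives the time, the measured TCP pose, the force, the opening and the grip force at its end, in the units of the state.
- get_state(): the state, without advancing time (a new reading comes with each control period).
- snapshot(name): name is "scene" or "side" or "wrist"; returns a dict with "img" (480x640x3 uint8, red, green, blue), "vertical_fov" (degrees; the focal length in pixels is half the picture's height over the tangent of half this angle, whatever the lens; pixels are square), "cx", "cy" (the principal point, pixels), "extrinsics" (4x4, takes a point from camera to world coordinates). Camera axes: x right, y up, looking along -z (the intrinsics and any distortion apply to the point x, -y, -z); pixel columns grow to the right and rows downward; lengths in m; the calibration is good to about 2 mm. A picture is of the moment at which its call begins. There is no depth.
- finish_job(): hands the job in; it is judged then, once.
The state is a dict: "clock": time; "q": joint angles; "qd": joint speeds; "joint_torque": joint torques, N m; "tool_pos": TCP position; "eef_rot": TCP orientation; "contact_force": force on the tool from outside, world axes, zero at the start; "moment": the same for the moment, N m; "opening": opening from 0.0 (shut) to 1.0 (fully open); "finger_force": force on a finger pad.
Only numpy, scipy, OpenCV 4.12 (cv2) and the standard library are available. Lean on these libraries where they do the work, as an engineer would, in place of code of your own. Each camera call takes 0.05 s, during which the arm holds its last target. There are 200 camera calls.

TASK

Fit the larger graphite mould, the one with two hollows, into the aluminium holder: tilt its end in under the overhanging lip, lay it down flat in the pocket without letting it drop, hollows up. Then swing the turn-button fully across so that its bar lies over the corner of the mould and locks it, and leave the other small things on the bench where they stand.

Things in the scene. Friction and masses are not known exactly. Their poses are not given: they have to be found in the camera images.
- mould: black graphite block 52 x 100 x 20 mm with two round hollows in its top face, about 0.25 kg, loose and flat on the bench top (z = 0), hollows up. Origin: centre of its underside. Its own x is across the 52 mm width, y along the 100 mm length, z up out of the hollows. The two ends are alike.
- holder: aluminium holder fixed on the metal tray (4 mm above the bench top): base plate 140 x 84 x 8 mm with a pocket, a dark overhanging lip at the end facing the robot, a low wall at the far end, a turn-button beside that wall. Origin: middle of the underside, below the pocket's centre; x along the pocket to the lip, z up. The mould fits in only tilted, lip end lower, by 10 to 15 degrees.
- pocket (a point): centre of the pocket floor, 8 mm above the holder's origin, holder's axes; the mould's origin belongs here. The pocket is 105 mm long (x -52.5 to +52.5 mm) and 57 mm wide between four corner guides, each 8 mm high above the floor, 6 mm thick, at x = 27.5 to 51.5 mm either side of the middle; the middle 55 mm of both long sides is open for fingers.
- lip_edge (a point): middle of the lip's free lower edge, at x = 36.5 mm of the holder, 26 mm above the pocket floor. From here the lip, 66 mm wide and 8 mm thick, runs on 16 mm to the back block whose face ends the pocket at x = 52.5 mm; lip and block end at x = 70 mm. Two screw heads stand 4 mm above the lip.
- end_wall (a point): middle of the inner top edge of the low end wall, at x = -52.5 mm of the holder, 10 mm above the pocket floor. The wall is 10 mm thick (to x = -62.5 mm) and 66 mm wide.
- turn_button (a joint): turn-button angle about its upright pivot (at x = -46, y = +48 mm of the holder). 0: bar along the holder's -x, beside the pocket (open, as it roughly starts). Grows counterclockwise seen from above; at 1.57 (closed) the bar points along the holder's -y, across the mould's corner. Stops at -0.6 and 1.6; stays where left; friction about 0.04 N m (1.2 N at the post).
- button_pivot (a point): pivot axis of the turn-button, at the top face of its bar, 36.5 mm above the holder's origin. The bar is dark steel, 55 x 16 x 6 mm, reaching 46 mm from the pivot; its underside is 2.5 mm over the top of a seated mould.
- button_post (a point): centre of the top of the upright round finger post on the bar: 12 mm diameter, 22 mm tall, 34 mm from the pivot, its top 58.5 mm above the holder's origin. It can be pinched from above or pushed.
- small_mould: smaller black graphite block 50 x 70 x 18 mm with one hollow, to be left alone. Origin: centre of its underside.
- frit_cup: small metal cup 44 mm wide, 40 mm tall, to be left alone. Origin: centre of its underside.
- brass_cup: shallow brass cup 38 mm wide, 11 mm tall, to be left alone. Origin: centre of its underside.
- white_vial: white capped vial 31 mm wide, 45 mm tall, to be left alone. Origin: centre of its underside.
- shot_cup: little metal cup 33 mm wide, 28 mm tall, to be left alone. Origin: centre of its underside.
- tin_dish: shallow metal dish 66 mm wide, 28 mm tall, to be left alone. Origin: centre of its underside.
- lamp_elbow (a point): elbow of a black arm lamp in the way, 0.32 m up. Lower arm: from the back left (x 0.73, y 0.33, z 0.16 m) to here; upper arm: on to about x 0.23, y -0.40, z 0.49 m, a round shade 0.1 m beyond. Arms 75 mm wide; it swings on its foot if brushed. Cross with the fingertips over 0.4 m up, then stay beyond it, forearm above it. A picture 0.25 m tall stands near x 0.64, y 0.09 m.

How it is judged:
On the way, in this order (a step that is already met when the one before it is completed fails the run):
1. the mould lies flat in the pocket under the lip, hollows up (z of mould in the frame of pocket below 0.003 m and horizontal distance between mould and pocket below 0.006 m and angle between mould's own z axis and vertical below 0.04 rad and angle between the y axis of mould and the x axis of holder, either way round below 0.12 rad), for 0.2 s.
2. the turn-button is swung over the mould (value of joint turn_button above 1.35 rad), for 0.2 s.
At the end, for the whole second after the job is handed in: The two-hollow mould rests flat on the pocket floor, hollows up (underside within 3 mm of the floor, tilt under 0.04 rad, centre within 6 mm of the pocket centre, long axis within 0.12 rad of the pocket's), and the turn-button stands at more than 1.35 rad, over its corner (all of step 1 and value of joint turn_button above 1.35 rad and linear speed of mould below 0.02 m/s); the robot touches nothing.
It fails at once if the mould was dropped into the holder (it fell or slapped down at more than 4 rad/s or 0.5 m/s within 40 mm of its seat) (distance between mould and pocket below 0.04 m and (angular speed of mould above 4 rad/s or linear speed of mould above 0.5 m/s)).
It fails at once if one of the other small things was shoved more than 25 mm (distance of any of small_mould, frit_cup, brass_cup, white_vial, shot_cup, tin_dish from where it was at the start of the episode above 0.025 m).
It also fails if it takes over 56 s, if anything falls off the work surface, if the arm or the gripper's body presses on something with over 40 N, if the wrist force passes 120 N, or if a joint passes its speed limit or range.

## Working session

There is one attempt and no reset: what is moved stays moved. The work goes in short steps, Python scripts to look and compute and a tool call to move; the robot and the scene stay as the last step left them, time stands still between calls to the robot, and variables do not carry over. Pictures are saved under pics/ and viewed, at most 10 in all, crops included, and the job is handed in when it is done.

Besides the shell and the picture viewer there is one more tool, called after "Emit:" as name(argument=value, ...), one argument or row to a line, values as JSON. send_rows: Moves the arm, as the interface text tells. Its arguments: {"type":"object","properties":{"motion":{"type":"array"},"grip_force":{"type":"number"}},"required":["motion"]}

```bash
mkdir -p pics
cat > h.py <<'E'
from plant import *
import numpy as np, cv2
from scipy.spatial.transform import Rotation as R
def snap(n,fn):
    s=snapshot(n); cv2.imwrite('pics/'+fn,s['img'][:,:,::-1]); np.save('pics/'+fn+'.npy',s,allow_pickle=True); return s
def load(fn): return np.load('pics/'+fn+'.npy',allow_pickle=True).item()
def ray(s,u,v):
    f=240/np.tan(np.radians(s['vertical_fov'])/2); E=np.array(s['extrinsics'])
    d=E[:3,:3]@np.array([(u-s['cx'])/f,-(v-s['cy'])/f,-1]); return E[:3,3],d/np.linalg.norm(d)
def onz(s,u,v,z):
    o,d=ray(s,u,v); return o+d*(z-o[2])/d[2]
def proj(s,p):
    f=240/np.tan(np.radians(s['vertical_fov'])/2); E=np.array(s['extrinsics'])
    c=E[:3,:3].T@(np.array(p)-E[:3,3]); return s['cx']+f*c[0]/-c[2], s['cy']-f*c[1]/-c[2]
E
python3 - <<'E'
from h import *
ims=[]
for n in ['scene','side','wrist']:
    s=snap(n,n+'0.png'); print(n,[ (k,s[k]) for k in s if k!='img'])
print(get_state())
E
```

```text
scene [('vertical_fov', 49.76791814906834), ('cx', 322.62111883506043), ('cy', 247.34670098074503), ('extrinsics', array([[ 0.94340562,  0.13051977, -0.30487774,  0.16898284],
       [-0.33125625,  0.41513057, -0.84731099, -1.31551169],
       [ 0.01597323,  0.9003506 ,  0.434872  ,  0.75935952],
       [ 0.        ,  0.        ,  0.        ,  1.        ]]))]
side [('vertical_fov', 47.13975999962415), ('cx', 327.3529210368303), ('cy', 236.67141634732127), ('extrinsics', array([[ 0.86819704,  0.17580968, -0.46403109, -0.00477913],
       [-0.4959534 ,  0.33806241, -0.79984001, -1.14380846],
       [ 0.01625185,  0.92455652,  0.38069819,  0.64707697],
       [ 0.        ,  0.        ,  0.        ,  1.        ]]))]
wrist [('vertical_fov', 59.2407850198774), ('cx', 320.9135589454175), ('cy', 235.3404521534625), ('extrinsics', array([[ 0.77821095, -0.59638828, -0.19674537,  0.43429989],
       [ 0.62799996,  0.73806313,  0.24673642,  0.45594847],
       [-0.0019402 , -0.31556907,  0.94890063,  0.38422321],
       [ 0.        ,  0.        ,  0.        ,  1.        ]]))]
{'clock': 0.15, 'q': array([-0.6461819 ,  0.68978344, -0.19455918,  1.56604475,  0.15733566,
        0.90249224, -0.21511128]), 'qd': array([ 0.00028682, -0.00216012,  0.00066761, -0.00224803,  0.00165155,
       -0.00041829, -0.0001982 ]), 'joint_torque': array([ 3.24313010e-05, -5.27855551e+01, -1.26817357e+00, -1.53582913e+01,
       -5.25320938e-02,  3.86345666e-03,  1.72084756e-04]), 'tool_pos': array([0.4856683 , 0.39269562, 0.24911608]), 'eef_rot': array([ 4.30783206e-01,  9.02455199e-01, -6.21807959e-04, -2.39634357e-04]), 'contact_force': array([-0.15105004, -0.69448184,  0.09735055]), 'moment': array([-0.0171762 ,  0.00866594,  0.05634951]), 'finger_force': 0.0, 'opening': 0.9955609333567865}
```

View pics/scene0.png

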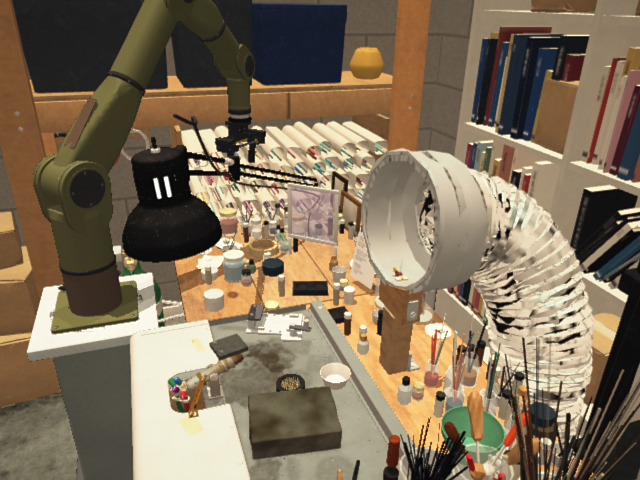

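View pics/side0.png

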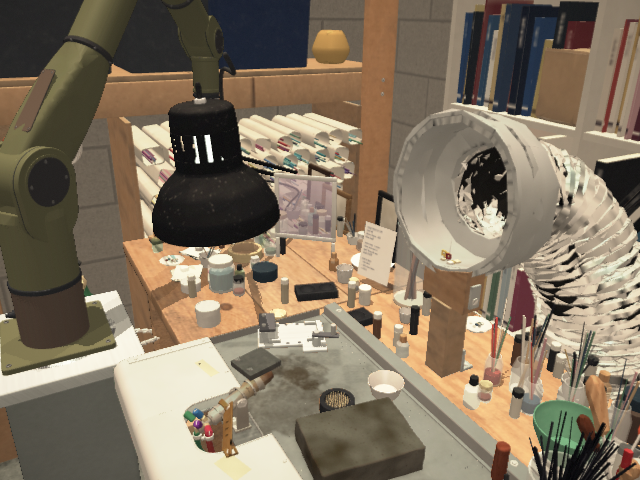

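The scene view shows the holder near (280,322), dark blocks near (310,288), (337,314) and (228,346). I need an enlarged crop.

Run:
```python
from h import *
s=load('scene0.png'); t=load('side0.png')
a=cv2.resize(s['img'][230:370,190:390],None,fx=4,fy=4,interpolation=cv2.INTER_CUBIC)
cv2.imwrite('pics/c1.png',a[:,:,::-1])
b=cv2.resize(t['img'][250:390,200:400],None,fx=4,fy=4,interpolation=cv2.INTER_CUBIC)
cv2.imwrite('pics/c2.png',b[:,:,::-1])
for u,v in [(310,288),(337,314),(228,346),(280,322)]: print(u,v,onz(s,u,v,0.02))
for u,v in [(316,291),(360,316),(256,361),(292,332)]: print(u,v,onz(t,u,v,0.02))
```

```text
310 288 [ 0.56585447 -0.11329143  0.02      ]
337 314 [ 0.5911525  -0.26153137  0.02      ]
228 346 [ 0.29935771 -0.31013651  0.02      ]
280 322 [ 0.44108436 -0.25144748  0.02      ]
316 291 [ 0.56443079 -0.11267779  0.02      ]
360 316 [ 0.59436563 -0.26176775  0.02      ]
256 361 [ 0.32551576 -0.30902351  0.02      ]
292 332 [ 0.43232897 -0.24924527  0.02      ]
```

View pics/c1.png

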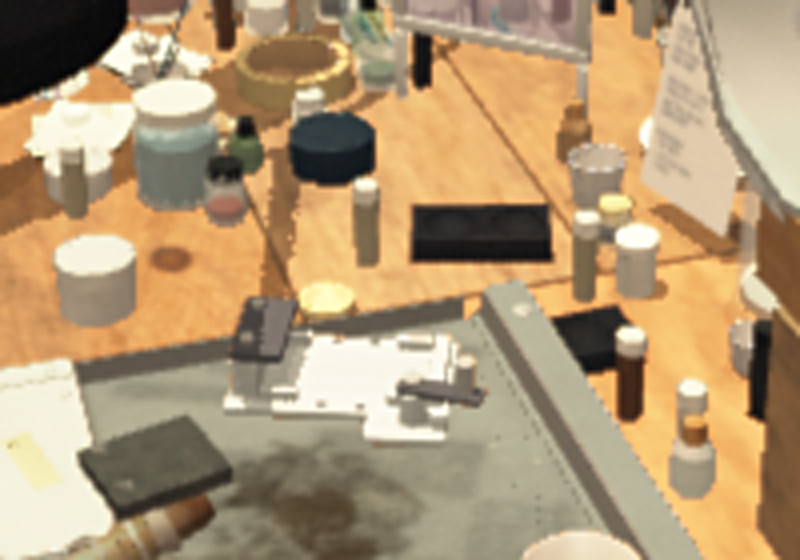

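View pics/c2.png

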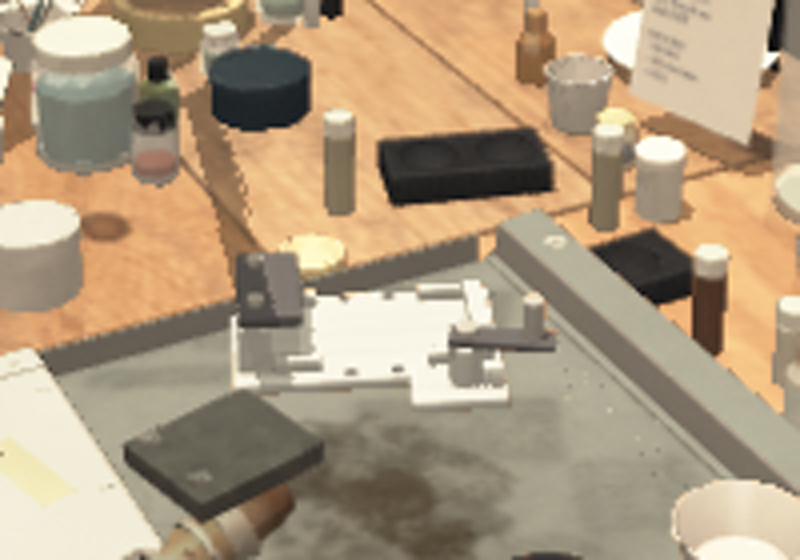

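Run:
```python
from h import *
s=load('scene0.png'); t=load('side0.png'); w=load('wrist0.png')
S=lambda p:(190+p[0]/4,230+p[1]/4); T=lambda p:(200+p[0]/4,250+p[1]/4)
def both(n,a,b,z):
    print(n,onz(s,*S(a),z).round(4)[:2],onz(t,*T(b),z).round(4)[:2])
m1=[(413,205),(551,207),(551,236),(413,236)]; m2=[(379,140),(531,129),(552,164),(391,178)]
for a,b in zip(m1,m2): both('mould',a,b,.02)
l1=[(244,298),(296,302),(280,334),(232,334)]; l2=[(238,254),(297,252),(303,298),(241,300)]
both('lipA',l1[0],l2[0],.046);both('lipB',l1[1],l2[1],.046)
both('post',(466,359),(534,297),.0625)
print([onz(t,*T(p),.012)[:2].round(3) for p in [(232,388),(510,400),(508,380)]])
print([onz(s,*S(p),.012)[:2].round(3) for p in [(225,406),(447,438)]])
for n,c in (('scene',s),('side',t)): print(n,[np.round(proj(c,p)) for p in [(.73,.33,.16),(.23,-.4,.49)]])
a=np.hstack([cv2.resize(c['img'][y:y+130,x:x+170],None,fx=2.3,fy=2.3) for c,y,x in ((s,100,160),(t,80,170))])
cv2.imwrite('pics/c3.png',np.vstack([a,cv2.resize(w['img'],(400,300)) if 0 else np.hstack([cv2.resize(w['img'],(400,300)),np.zeros((300,a.shape[1]-400,3),np.uint8)])])[:,:,::-1])
```

```text
mould [ 0.5318 -0.0619] [ 0.5332 -0.0607]
mould [ 0.6258 -0.095 ] [ 0.6235 -0.0917]
mould [ 0.6117 -0.1339] [ 0.6114 -0.1376]
mould [ 0.5193 -0.1042] [ 0.5176 -0.1078]
lipA [ 0.3815 -0.189 ] [ 0.3856 -0.1881]
lipB [ 0.4121 -0.2039] [ 0.4141 -0.201 ]
post [ 0.4883 -0.323 ] [ 0.489  -0.3235]
[array([ 0.352, -0.256]), array([ 0.471, -0.332]), array([ 0.479, -0.316])]
[array([ 0.354, -0.254]), array([ 0.474, -0.329])]
scene [array([315., 186.]), array([181., 165.])]
side [array([295., 180.]), array([207., 130.])]
```

View pics/c3.png

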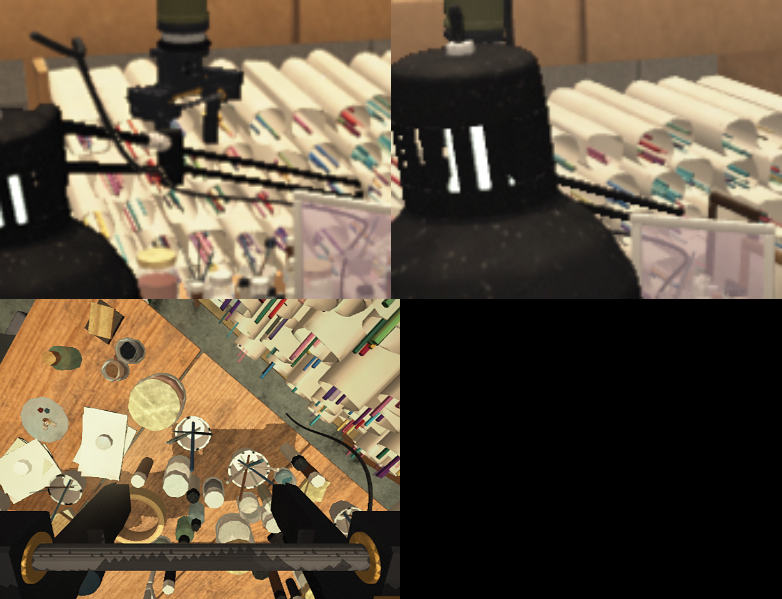

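Mould seen in both views: centre about (0.572,-0.099), long axis at about -0.33 rad, 97×46 mm (fits 100×52). The lamp's elbow is around scene pixel (236,172). I'll lift and turn the tool while high.

Emit:
send_rows(
  motion=[
    {"z": -4.5, "rz": -0.14, "jaw": 8.5},
    {"z": -4.5, "rz": -0.14},
    {"z": -4.5, "rz": -0.14},
    {"z": -4.5, "rz": -0.14},
    {"z": -2},
  ],
)

```text
schema error: expected keys x, y, z, rx, ry, rz, jaw
```

Run:
```python
from h import *
s=load('scene0.png')
print('elbow',onz(s,236,172,.32),'picture',onz(s,190+400/4,230+60/4,0.03),onz(s,190+590/4,230+90/4,0.03))
st=get_state(); print(st['tool_pos'],R.from_quat(st['eef_rot']).as_matrix().round(3),st['q'].round(2))
```

```text
elbow [0.4069139  0.06552611 0.32      ] picture [0.58449472 0.15416494 0.03      ] [0.71299479 0.055843   0.03      ]
[0.4856683  0.39269562 0.24911608] [[-0.629  0.778 -0.001]
 [ 0.778  0.629 -0.001]
 [-0.    -0.001 -1.   ]] [-0.65  0.69 -0.19  1.57  0.16  0.9  -0.22]
```

Emit:
send_rows(
  motion=[
    {"x": 0, "y": 0, "z": -4.5, "rx": 0, "ry": 0, "rz": -0.14, "jaw": 8.5},
    {"x": 0, "y": 0, "z": -4.5, "rx": 0, "ry": 0, "rz": -0.14, "jaw": 8.5},
    {"x": 0, "y": 0, "z": -4.5, "rx": 0, "ry": 0, "rz": -0.14, "jaw": 8.5},
    {"x": 0, "y": 0, "z": -4.5, "rx": 0, "ry": 0, "rz": -0.14, "jaw": 8.5},
    {"x": 0, "y": 0, "z": -2.0, "rx": 0, "ry": 0, "rz": 0, "jaw": 8.5},
  ],
)

```text
clock: 0.65
tool_pos: [0.4866, 0.3938, 0.4542]
eef_rot: [0.163, 0.987, 0.003, 0.002]
contact_force: [1.0, 0.7, 0.5]
opening: 0.964
finger_force: 0.0
```

Run:
```python
from h import *
st=get_state(); M=R.from_quat(st['eef_rot']).as_matrix();print(st['clock'],st['tool_pos'],M.round(3),st['q'].round(2))
print(M.T@(np.array([.572,-.099,.45])-st['tool_pos']))
```

```text
0.65 [0.48663566 0.39377745 0.45422986] [[-0.947  0.322  0.004]
 [ 0.322  0.947  0.005]
 [-0.002  0.006 -1.   ]] [-0.56  0.54 -0.38  1.22  0.19  1.41  0.33]
[-0.23962899 -0.43898526  0.00211333]
```

Emit:
send_rows(
  motion=[
    {"x": -2.4, "y": -4.3, "z": 0, "rx": 0, "ry": 0, "rz": 0, "jaw": 8.5},
    {"x": -2.4, "y": -4.3, "z": 0, "rx": 0, "ry": 0, "rz": 0, "jaw": 8.5},
    {"x": -2.4, "y": -4.3, "z": 0, "rx": 0, "ry": 0, "rz": 0, "jaw": 8.5},
    {"x": -2.4, "y": -4.3, "z": 0, "rx": 0, "ry": 0, "rz": 0, "jaw": 8.5},
    {"x": -2.4, "y": -4.3, "z": 0, "rx": 0, "ry": 0, "rz": 0, "jaw": 8.5},
  ],
)

```text
clock: 1.15
tool_pos: [0.5295, 0.1486, 0.4495]
eef_rot: [0.165, 0.986, -0.0, -0.0]
contact_force: [0.9, 0.1, -0.7]
opening: 0.961
finger_force: 0.0
```

Emit:
send_rows(
  motion=[
    {"x": -2.4, "y": -4.3, "z": 0, "rx": 0, "ry": 0, "rz": 0, "jaw": 8.5},
    {"x": -2.4, "y": -4.3, "z": 0, "rx": 0, "ry": 0, "rz": 0, "jaw": 8.5},
    {"x": -2.4, "y": -4.3, "z": 0, "rx": 0, "ry": 0, "rz": 0, "jaw": 8.5},
    {"x": -2.4, "y": -4.3, "z": 0, "rx": 0, "ry": 0, "rz": 0, "jaw": 8.5},
    {"x": -2.4, "y": -4.3, "z": 0, "rx": 0, "ry": 0, "rz": 0, "jaw": 8.5},
  ],
)

```text
clock: 1.65
tool_pos: [0.5731, -0.0937, 0.4496]
eef_rot: [0.165, 0.986, -0.0, -0.0]
contact_force: [0.9, 0.1, 0.3]
opening: 0.967
finger_force: 0.0
```

Run:
```python
from h import *
st=get_state(); M=R.from_quat(st['eef_rot']).as_matrix();print(st['clock'],st['tool_pos'],M.round(3),st['q'].round(2))
print(M.T@(np.array([.572,-.099,.20])-st['tool_pos']))
s=snap('wrist','wrist1.png')
print(np.round(proj(s,(.572,-.099,.02))),np.round(proj(s,(.44,-.25,.02))))
```

```text
1.65 [ 0.57309939 -0.09367537  0.44957279] [[-0.946  0.325 -0.   ]
 [ 0.325  0.946 -0.   ]
 [ 0.    -0.    -1.   ]] [ 0.26  0.46 -0.31  1.37  0.14  1.33  1.19]
[-0.00077963 -0.00536069  0.24957322]
[318. 160.] [172. 101.]
```

View pics/wrist1.png

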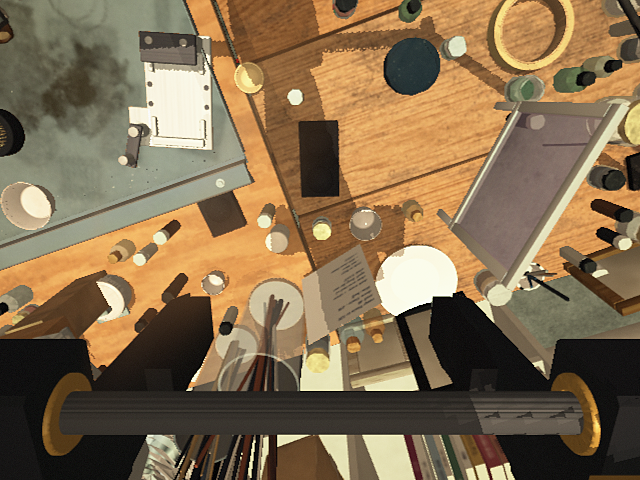

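The wrist view shows the mould as the black rectangle at (300–339, 121–197), the holder at (138–212, 32–150) with its lip at top, post at (124,160) and pivot at (137,130).

Run:
```python
from h import *
s=load('wrist1.png'); im=s['img'].astype(int)
m=(im.max(2)<60).astype(np.uint8); m[:100]=0;m[210:]=0;m[:,:285]=0;m[:,360:]=0
m=cv2.morphologyEx(m,cv2.MORPH_OPEN,np.ones((5,5)))
c=max(cv2.findContours(m,0,1)[0],key=cv2.contourArea)
b=cv2.boxPoints(cv2.minAreaRect(c)); P=np.array([onz(s,*p,.02) for p in b]);print(b.round(1),P.round(4),P.mean(0))
e=P-np.roll(P,-1,0); print(np.linalg.norm(e,axis=1),np.arctan2(e[:,1],e[:,0]))
h=s['img'][20:180,105:230]; cv2.imwrite('pics/c4.png',cv2.resize(h,None,fx=3.7,fy=3.7,interpolation=cv2.INTER_CUBIC)[:,:,::-1])
```

```text
[[298.6 121. ]
 [337.  120.1]
 [338.8 195.6]
 [300.5 196.6]] [[ 0.516  -0.1056  0.02  ]
 [ 0.5311 -0.0583  0.02  ]
 [ 0.6266 -0.0872  0.02  ]
 [ 0.6108 -0.1373  0.02  ]] [ 0.57112988 -0.09709775  0.02      ]
[0.04961056 0.0998533  0.05246789 0.09993445] [-1.87842945  2.84758975  1.26467318 -0.32260639]
```

View pics/c4.png

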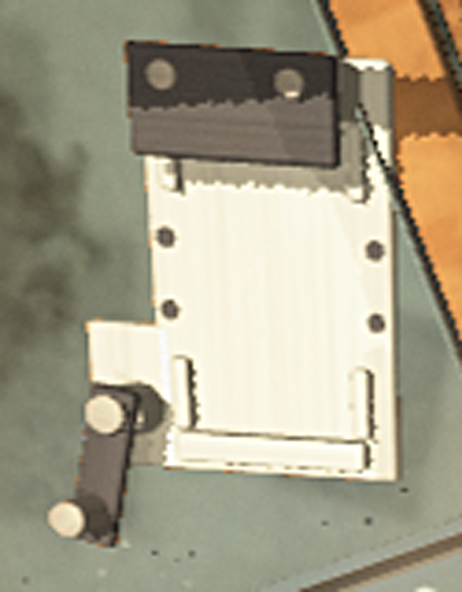

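Run:
```python
from h import *
s=load('wrist1.png')
f=lambda x,y,z: onz(s,105+x/3.7-.4,20+y/3.7-.4,z)
pts={'lipA':((127,42,.046),(70,33)),'lipB':((338,57,.046),(70,-33)),'baseR+':((391,62,.012),(70,-42)),'baseR-':((396,478,.012),(-70,-42)),
'wallInL':((185,432,.022),(-52.5,33)),'wallOL':((172,460,.022),(-62.5,33)),'wallOR':((364,472,.022),(-62.5,-33)),'pivot':((104,411,.0465),(-46,48))}
A=[];B=[]
for k,(p,q) in pts.items():
    w=f(*p); A.append(q);B.append(w[:2])
A=np.array(A)/1000.;B=np.array(B)
a=A-A.mean(0);b=B-B.mean(0);H=a.T@b;th=np.arctan2(H[0,1]-H[1,0],H[0,0]+H[1,1])
Rm=np.array([[np.cos(th),-np.sin(th)],[np.sin(th),np.cos(th)]]);t=B.mean(0)-Rm@A.mean(0)
print('theta',th,th-np.pi,'t',t);
for k,r in zip(pts,((B-t)@Rm-A)*1000): print(k,r.round(1))
print('post holder xy',((f(66,518,.0625)[:2]-t)@Rm*1000))
```

```text
theta 2.7464980854780148 -0.39509456811177834 t [ 0.43538738 -0.24097571]
lipA [-1.6 -0.8]
lipB [-1.8 -0.7]
baseR+ [1.4 0.1]
baseR- [3.9 0.9]
wallInL [-0.9 -2.6]
wallOL [-0.9  2.6]
wallOR [-0.8  0.8]
pivot [ 0.6 -0.2]
post holder xy [-79.37299052  56.21621169]
```

Emit:
send_rows(
  motion=[
    {"x": -0.4, "y": -0.4, "z": 4.8, "rx": 0, "ry": 0, "rz": 0, "jaw": 8.5},
    {"x": 0, "y": 0, "z": 4.8, "rx": 0, "ry": 0, "rz": 0, "jaw": 8.5},
    {"x": 0, "y": 0, "z": 4.8, "rx": 0, "ry": 0, "rz": 0, "jaw": 8.5},
    {"x": 0, "y": 0, "z": 4.8, "rx": 0, "ry": 0, "rz": 0, "jaw": 8.5},
    {"x": 0, "y": 0, "z": 4.8, "rx": 0, "ry": 0, "rz": 0, "jaw": 8.5},
  ],
)

```text
clock: 2.2
tool_pos: [0.5755, -0.0965, 0.208]
eef_rot: [0.165, 0.986, 0.0, 0.0]
contact_force: [0.9, 0.8, 0.2]
opening: 0.964
finger_force: 0.0
```

Emit:
send_rows(
  motion=[
    {"x": 0, "y": 0, "z": 4, "rx": 0, "ry": 0, "rz": 0, "jaw": 8.5},
    {"x": 0, "y": 0, "z": 4, "rx": 0, "ry": 0, "rz": 0, "jaw": 8.5},
    {"x": 0, "y": 0, "z": 3, "rx": 0, "ry": 0, "rz": 0, "jaw": 8.5},
    {"x": 0, "y": 0, "z": 2, "rx": 0, "ry": 0, "rz": 0, "jaw": 8.5},
    {"x": 0, "y": 0, "z": 0, "rx": 0, "ry": 0, "rz": 0, "jaw": 8.5},
  ],
)

```text
clock: 2.7
tool_pos: [0.5736, -0.0961, 0.0769]
eef_rot: [0.164, 0.986, -0.0, -0.003]
contact_force: [0.5, 0.3, 0.6]
opening: 0.965
finger_force: 0.0
```

Run:
```python
from h import *
st=get_state(); M=R.from_quat(st['eef_rot']).as_matrix();print(st['clock'],st['tool_pos'],M.round(3),st['q'].round(2),st['contact_force'])
print(M.T@(np.array([.5711,-.0971,.014])-st['tool_pos']))
```

```text
2.7 [ 0.57360083 -0.09614847  0.07689864] [[-0.946  0.324 -0.006]
 [ 0.324  0.946  0.001]
 [ 0.006 -0.001 -1.   ]] [ 0.2   0.89 -0.19  1.81  0.32  0.48  1.02] [0.47197354 0.29110517 0.64582923]
[ 0.00168841 -0.00162432  0.06291191]
```

Emit:
send_rows(
  motion=[
    {"x": -0.3, "y": -0.15, "z": 2, "rx": 0, "ry": 0, "rz": 0, "jaw": 8.5},
    {"x": 0, "y": 0, "z": 2, "rx": 0, "ry": 0, "rz": 0, "jaw": 8.5},
    {"x": 0, "y": 0, "z": 1.5, "rx": 0, "ry": 0, "rz": 0, "jaw": 8.5},
    {"x": 0, "y": 0, "z": 0.7, "rx": 0, "ry": 0, "rz": 0, "jaw": 8.5},
    {"x": 0, "y": 0, "z": 0, "rx": 0, "ry": 0, "rz": 0, "jaw": 8.5},
  ],
)

```text
clock: 3.2
tool_pos: [0.5779, -0.0988, 0.0174]
eef_rot: [0.165, 0.986, 0.0, -0.0]
contact_force: [0.4, 0.2, 0.1]
opening: 0.964
finger_force: 0.0
```

Emit:
send_rows(
  motion=[
    {"x": 0, "y": 0, "z": 0, "rx": 0, "ry": 0, "rz": 0, "jaw": 5.5},
    {"x": 0, "y": 0, "z": 0, "rx": 0, "ry": 0, "rz": 0, "jaw": 4.5},
    {"x": 0, "y": 0, "z": 0, "rx": 0, "ry": 0, "rz": 0, "jaw": 4.5},
    {"x": 0, "y": 0, "z": 0, "rx": 0, "ry": 0, "rz": 0, "jaw": 4.5},
    {"x": 0, "y": 0, "z": 0, "rx": 0, "ry": 0, "rz": 0, "jaw": 4.5},
  ],
  grip_force=40,
)

```text
clock: 3.7
tool_pos: [0.5786, -0.0989, 0.0182]
eef_rot: [0.165, 0.986, 0.0, 0.001]
contact_force: [0.6, -0.2, 2.0]
opening: 0.582
finger_force: 39.9
```

Emit:
send_rows(
  motion=[
    {"x": 0, "y": 0, "z": 0, "rx": 0, "ry": 0, "rz": 0, "jaw": 4.5},
    {"x": 0, "y": 0, "z": -1, "rx": 0, "ry": 0, "rz": 0, "jaw": 4.5},
    {"x": 0, "y": 0, "z": -3, "rx": 0, "ry": 0, "rz": 0, "jaw": 4.5},
    {"x": 0, "y": 0, "z": -4, "rx": 0, "ry": 0, "rz": 0, "jaw": 4.5},
    {"x": 0, "y": 0, "z": -4, "rx": 0, "ry": 0, "rz": 0, "jaw": 4.5},
  ],
)

```text
clock: 4.2
tool_pos: [0.577, -0.0993, 0.1386]
eef_rot: [0.165, 0.986, -0.0, -0.001]
contact_force: [0.5, -0.3, -2.0]
opening: 0.586
finger_force: 39.9
```

Run:
```python
from h import *
st=get_state(); M=R.from_quat(st['eef_rot']).as_matrix();print(st['clock'],st['tool_pos'],M.round(3),st['q'].round(2),st['contact_force'],st['opening'])
print(M.T@(np.array([.4354,-.241,.15])-st['tool_pos']))
```

```text
4.2 [ 0.57697725 -0.09926001  0.13864725] [[-0.946  0.325 -0.003]
 [ 0.325  0.946 -0.   ]
 [ 0.002 -0.001 -1.   ]] [ 0.23  0.79 -0.23  1.78  0.3   0.61  1.05] [ 0.46376785 -0.27242063 -1.96953046] 0.585785061895735
[ 0.08789555 -0.18004707 -0.01098431]
```

Emit:
send_rows(
  motion=[
    {"x": 0.2, "y": -3.7, "z": -2.8, "rx": 0, "ry": 0, "rz": 0, "jaw": 4.5},
    {"x": 0.2, "y": -3.7, "z": -2.8, "rx": 0, "ry": 0, "rz": 0, "jaw": 4.5},
    {"x": 0.2, "y": -3.7, "z": -2.8, "rx": 0, "ry": 0, "rz": 0, "jaw": 4.5},
    {"x": 0.2, "y": -3.7, "z": -2.8, "rx": 0, "ry": 0, "rz": 0, "jaw": 4.5},
    {"x": 0.2, "y": -3.7, "z": -2.8, "rx": 0, "ry": 0, "rz": 0.065, "jaw": 4.5},
  ],
)

```text
clock: 4.7
tool_pos: [0.5066, -0.2722, 0.2788]
eef_rot: [0.197, 0.98, 0.0, -0.001]
contact_force: [1.1, -0.6, -2.6]
opening: 0.588
finger_force: 39.9
```

Emit:
send_rows(
  motion=[
    {"x": 0, "y": 0, "z": 0, "rx": 0, "ry": 0, "rz": 0, "jaw": 4.5},
    {"x": 0, "y": 0, "z": 0, "rx": 0, "ry": 0, "rz": 0, "jaw": 4.5},
    {"x": 0, "y": 0, "z": 0, "rx": 0, "ry": 0, "rz": 0, "jaw": 4.5},
    {"x": 0, "y": 0, "z": 0, "rx": 0, "ry": 0, "rz": 0, "jaw": 4.5},
    {"x": 0, "y": 0, "z": 0, "rx": 0, "ry": 0, "rz": 0, "jaw": 4.5},
  ],
)

```text
clock: 5.2
tool_pos: [0.5087, -0.2694, 0.277]
eef_rot: [0.195, 0.981, 0.0, -0.001]
contact_force: [-0.3, -0.7, -3.7]
opening: 0.584
finger_force: 39.9
```

Run:
```python
from h import *
st=get_state(); M=R.from_quat(st['eef_rot']).as_matrix();print(st['clock'],st['tool_pos'],M.round(3),st['q'].round(2),st['contact_force'],st['opening'])
s=snap('wrist','wrist2.png')
```

```text
5.2 [ 0.50872033 -0.26938115  0.27697134] [[-0.924  0.383 -0.001]
 [ 0.383  0.924  0.001]
 [ 0.002  0.001 -1.   ]] [ 0.6   0.6  -0.32  1.68  0.23  0.9   1.36] [-0.31567428 -0.69393411 -3.7480976 ] 0.584404967577606
```

View pics/wrist2.png

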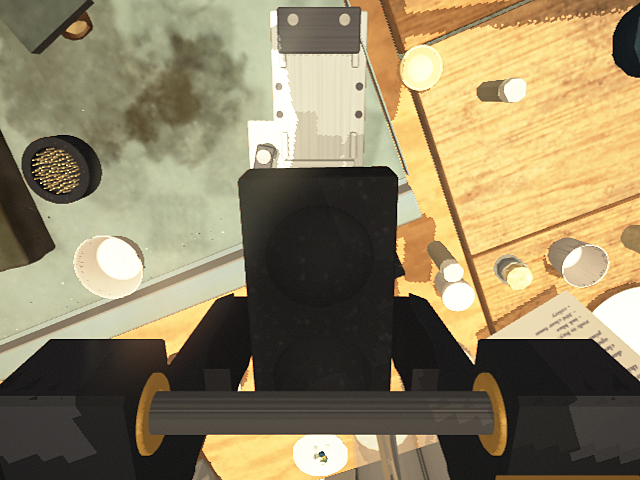

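Run:
```python
from h import *
s=load('wrist2.png'); im=s['img'].astype(int)
d=(im.max(2)<110).astype(np.uint8); m=d.copy(); m[:3]=0;m[70:]=0;m[:,:262]=0;m[:,372:]=0
m=cv2.morphologyEx(m,cv2.MORPH_CLOSE,np.ones((9,9)));m=cv2.morphologyEx(m,cv2.MORPH_OPEN,np.ones((9,9)))
c=max(cv2.findContours(m,0,1)[0],key=cv2.contourArea); print('lip',cv2.boundingRect(c),cv2.boxPoints(cv2.minAreaRect(c)).round(1).tolist())
ex=lambda y,a,b:(a+np.where(d[y,a:b])[0]).tolist()
for y in (15,25,35,45): r=np.where(m[y])[0]; print(y,r.min(),r.max())
st=get_state();M=R.from_quat(st['eef_rot']).as_matrix()
tx=M[:,0];ty=M[:,1];p=st['tool_pos']
for u,v,z in [(240,184,.279),(397,181,.279),(247,170,.259),(390,168,.259)]:
    w=onz(s,u,v,z)-p; print('mould corner tool xy',(w@tx*1000).round(1),(w@ty*1000).round(1))
for n,u,v,z in [('lipbackL',277,8,.046),('lipbackR',360,8,.046),('baseR',367.5,10,.012),('baseL',270.5,12,.012),('baseR2',364,166,.012),('pivot',265,153,.0465),('baseL2',275,118,.012)]:
    w=onz(s,u,v,z); q=w[:2]-[.4354,-.241];th=2.7465
    print(n,w.round(4),'holder mm',np.round([1000*(q[0]*np.cos(th)+q[1]*np.sin(th)),1000*(-q[0]*np.sin(th)+q[1]*np.cos(th))],1))
h=s['img'][0:175,225:425]; cv2.imwrite('pics/c5.png',cv2.resize(h,None,fx=3.4,fy=3.4,interpolation=cv2.INTER_CUBIC)[:,:,::-1])
```

```text
lip (306, 7, 54, 47) [[306.0, 7.0], [359.0, 7.0], [359.0, 53.0], [306.0, 53.0]]
15 278 359
25 278 359
35 311 359
45 306 359
mould corner tool xy 54.8 -26.2
mould corner tool xy 55.8 23.9
mould corner tool xy 56.0 -27.3
mould corner tool xy 56.6 24.7
lipbackL [ 0.3604 -0.2452  0.046 ] holder mm [67.6 32.8]
lipbackR [ 0.3851 -0.1858  0.046 ] holder mm [ 67.7 -31.6]
baseR [ 0.3845 -0.1755  0.012 ] holder mm [ 72.2 -40.8]
baseL [ 0.3542 -0.2522  0.012 ] holder mm [70.6 41.6]
baseR2 [ 0.5071 -0.2252  0.012 ] holder mm [-60.1 -42.2]
pivot [ 0.4577 -0.3008  0.0465] holder mm [-43.6  46.6]
baseL2 [ 0.4348 -0.2848  0.012 ] holder mm [-16.3  40.7]
```

View pics/c5.png

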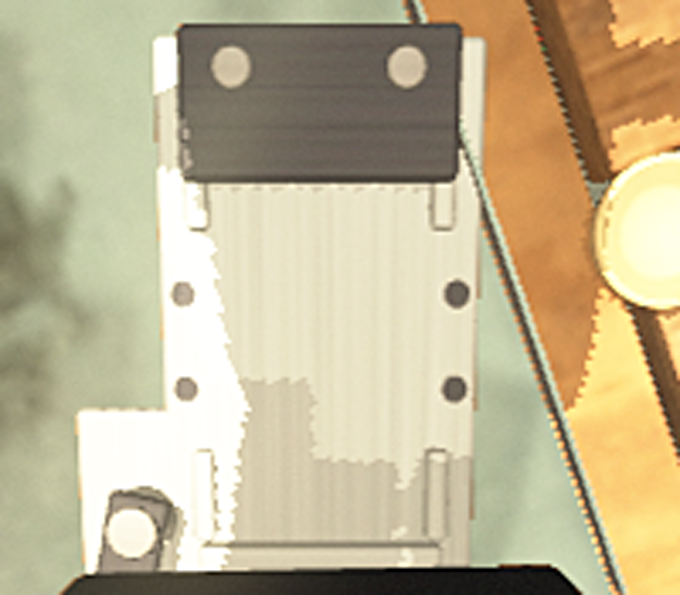

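Run:
```python
from h import *
s=load('wrist2.png'); th=2.7465
for n,x,y,z in [('gL+',208,229,.02),('gR+',432,229,.02),('gL-',213,450,.02),('gR-',429,450,.02),('wall',330,543,.022),('wallL',213,543,.022),('wallR',429,542,.022)]:
    w=onz(s,225+x/3.4-.4,y/3.4-.4,z);q=w[:2]-[.4354,-.241]
    print(n,w.round(4),np.round([1000*(q[0]*np.cos(th)+q[1]*np.sin(th)),1000*(-q[0]*np.sin(th)+q[1]*np.cos(th))],1))
```

```text
gL+ [ 0.3996 -0.2576  0.02  ] [26.6 29.1]
gR+ [ 0.4215 -0.205   0.02  ] [ 26.7 -27.9]
gL- [ 0.4501 -0.2787  0.02  ] [-28.1  29.1]
gR- [ 0.4722 -0.2256  0.02  ] [-28.1 -28.4]
wall [ 0.4846 -0.2593  0.022 ] [-52.4  -2. ]
wallL [ 0.4724 -0.2885  0.022 ] [-52.5  29.6]
wallR [ 0.4946 -0.2345  0.022 ] [-52.2 -28.8]
```

Guides and wall fit the estimate to under 1 mm (57×55 mm between guides measured, 57×55 given). Held mould centre is about 6 mm ahead of the TCP along tool x. I'll compute the tilt-and-insert waypoints.

```bash
cat > g.py <<'E'
from h import *
import sys
C=np.array([.4356,-.2416]); th=2.7465+.003
xh=np.array([np.cos(th),np.sin(th),0]); yh=np.array([-np.sin(th),np.cos(th),0]); zh=np.array([0,0,1.])
OFF=np.array([-.006,.0082]); YOFF=-.0006  # TCP rel. to mould body centre; holder y aim
def target(xc,zl,a,yo=YOFF):
    zc=zl/1000+.05*np.sin(a)+.01*np.cos(a)
    x=xc/1000+OFF[0]*np.cos(a)+OFF[1]*np.sin(a); z=.012+zc-OFF[0]*np.sin(a)+OFF[1]*np.cos(a)
    p=np.r_[C,0]+xh*x+yh*yo+zh*z
    X=xh*np.cos(a)-zh*np.sin(a); Y=-yh; return p,np.c_[X,Y,np.cross(X,Y)]
def rep():
    s=get_state();M=R.from_quat(s['eef_rot']).as_matrix();p=s['tool_pos'];d=p-np.r_[C,0]
    print('t',s['clock'],'F',s['contact_force'].round(1),'M',s['moment'].round(2),'holder TCP mm',(1000*np.array([d@xh,d@yh,p[2]])).round(1),'tilt',round(-np.arcsin(M[2,0]),3),'q',s['q'].round(2),'open',round(s['opening'],3))
    return p,M
def goto(*a):
    p,M=rep(); P,T=target(*a); print('->',a,'tool cm',(100*M.T@(P-p)).round(2),'rotvec',R.from_matrix(M.T@T).as_rotvec().round(3))
def chain(ws):
    P0=None
    for w in ws:
        P,T=target(*w)
        if P0 is not None: print(w,'tool cm',(100*T0.T@(P-P0)).round(2),'rv',R.from_matrix(T0.T@T).as_rotvec().round(3))
        P0,T0=P,T
E
python3 - <<'E'
from g import *
goto(-22,30,.22)
chain([(-22,30,.22),(-22,6,.22),(-18,4,.22),(-9,2.5,.22),(0,1,.22),(0,.5,.11),(0,.3,0)])
E
```

```text
t 5.25 F [-0.8 -0.2 -2.8] M [ 0.01 -0.03  0.01] holder TCP mm [-78.3  -2.  277. ] tilt -0.001 q [ 0.6   0.6  -0.32  1.68  0.23  0.9   1.36] open 0.587
-> (-22, 30, 0.22) tool cm [ 5.19 -0.16 20.51] rotvec [ 0.    -0.221 -0.002]
(-22, 6, 0.22) tool cm [0.52 0.   2.34] rv [0. 0. 0.]
(-18, 4, 0.22) tool cm [ 0.43 -0.    0.11] rv [0. 0. 0.]
(-9, 2.5, 0.22) tool cm [ 0.91 -0.   -0.05] rv [0. 0. 0.]
(0, 1, 0.22) tool cm [ 0.91  0.   -0.05] rv [0. 0. 0.]
(0, 0.5, 0.11) tool cm [0.04 0.   0.63] rv [0.   0.11 0.  ]
(0, 0.3, 0) tool cm [-0.02 -0.    0.63] rv [-0.    0.11  0.  ]
```

Emit:
send_rows(
  motion=[
    {"x": 1.0, "y": 0, "z": 2.5, "rx": 0, "ry": 0, "rz": 0, "jaw": 4.5},
    {"x": 1.0, "y": -0.1, "z": 3.5, "rx": 0, "ry": 0, "rz": 0, "jaw": 4.5},
    {"x": 1.0, "y": 0, "z": 3.5, "rx": 0, "ry": 0, "rz": 0, "jaw": 4.5},
    {"x": 1, "y": 0, "z": 3, "rx": 0, "ry": 0, "rz": 0, "jaw": 4.5},
    {"x": 0, "y": 0, "z": 1, "rx": 0, "ry": 0, "rz": 0, "jaw": 4.5},
  ],
)

```text
clock: 5.75
tool_pos: [0.4684, -0.2547, 0.14]
eef_rot: [0.196, 0.981, 0.001, -0.004]
contact_force: [-0.8, 0.0, -3.1]
opening: 0.587
finger_force: 39.9
```

Emit:
send_rows(
  motion=[
    {"x": 0, "y": 0, "z": 0, "rx": 0, "ry": -0.055, "rz": 0, "jaw": 4.5},
    {"x": 0, "y": 0, "z": 0, "rx": 0, "ry": -0.055, "rz": 0, "jaw": 4.5},
    {"x": 0, "y": 0, "z": 0, "rx": 0, "ry": -0.055, "rz": 0, "jaw": 4.5},
    {"x": 0, "y": 0, "z": 0, "rx": 0, "ry": -0.055, "rz": 0, "jaw": 4.5},
    {"x": 0, "y": 0, "z": 0, "rx": 0, "ry": 0, "rz": 0, "jaw": 4.5},
  ],
)

```text
clock: 6.25
tool_pos: [0.4709, -0.2558, 0.1431]
eef_rot: [0.195, 0.975, -0.022, 0.107]
contact_force: [-1.0, -0.1, -3.4]
opening: 0.585
finger_force: 39.9
```

Run:
```python
from g import *
goto(-22,30,.22)
```

```text
t 6.25 F [-1.  -0.1 -3.4] M [ 0.14  0.31 -0.01] holder TCP mm [-38.1  -0.4 143.1] tilt 0.219 q [ 0.46  0.69 -0.07  2.14  0.42  0.1   1.17] open 0.585
-> (-22, 30, 0.22) tool cm [2.72 0.02 6.68] rotvec [-0.002 -0.001 -0.002]
```

Joint 6 is at 0.10, close to its 0.04 limit. I'll fit a simple kinematic model to see whether the tilted pose is reachable.

```bash
cat > fk.py <<'E'
from g import *
from scipy.optimize import least_squares
import itertools
D=[([-.646,.6898,-.1946,1.566,.1573,.9025,-.2151],[.4857,.3927,.2491],[.4308,.9025,-.0006,-.0002]),
([.26,.46,-.31,1.37,.14,1.33,1.19],[.5731,-.0937,.4496],[.165,.986,0,0]),
([.2,.89,-.19,1.81,.32,.48,1.02],[.5736,-.0961,.0769],[.164,.986,0,-.003]),
([.23,.79,-.23,1.78,.3,.61,1.05],[.577,-.0993,.1386],[.165,.986,0,-.001]),
([.6,.6,-.32,1.68,.23,.9,1.36],[.5087,-.2694,.277],[.195,.981,0,-.001]),
([-.56,.54,-.38,1.22,.19,1.41,.33],[.4866,.3938,.4542],[.163,.987,.003,.002]),
([.46,.69,-.07,2.14,.42,.1,1.17],[.4709,-.2558,.1431],[.195,.975,-.022,.107])]
def fk(q,par,sg):
    h,L1,L2,L3,o0,o7=par; q=np.array(q)*sg
    A=R.from_euler('z',q[0]+o0)*R.from_euler('y',q[1]);p=np.array([0,0,h])+A.apply([0,0,L1])
    A=A*R.from_euler('z',q[2])*R.from_euler('y',q[3]);p=p+A.apply([0,0,L2])
    A=A*R.from_euler('z',q[4])*R.from_euler('y',q[5]);p=p+A.apply([0,0,L3])
    return p,A*R.from_euler('z',q[6]+o7)
def fit():
    best=None
    for s3,s5 in itertools.product([1,-1],[1,-1]):
      for s7 in [1,-1]:
       for o in [0,1.57,3.14,-1.57]:
        sg=np.array([-1,1,s3,1,s5,1,s7])
        f=lambda P:np.concatenate([np.r_[(fk(q,P,sg)[0]-p)*5,(R.from_quat(r).inv()*fk(q,P,sg)[1]).as_rotvec()] for q,p,r in D])
        r=least_squares(f,[.3,.35,.35,.3,0,o])
        if best is None or r.cost<best[0]: best=(r.cost,r.x,sg,r.fun)
    return best
E
python3 - <<'E'
from fk import *
c,P,sg,f=fit(); print(c,P.round(4),sg,np.abs(f).max()); np.save('fk.npy',np.array([P,sg[:6]]))
np.save('sg.npy',sg);np.save('P.npy',P)
lo=np.array([-3.01,-.46,-1.47,.13,-1,.04,-2.66]);hi=np.array([3.01,2.08,1.51,2.56,4.14,2.09,2.66])
q0=get_state()['q']
for w in [(-22,30,.22),(0,1,.22),(0,1,.18),(0,0,0),(0,0,-.15)]:
    p,T=target(*w); T=R.from_matrix(T)
    for st in (q0,q0+[0,0,0,0,3.14,.2,-3.14],q0+[0,0,0.5,0,.5,.2,0],q0+[0,0,-.5,0,.5,.2,0]):
        r=least_squares(lambda q:np.r_[(fk(q,P,sg)[0]-p)*5,(T.inv()*fk(q,P,sg)[1]).as_rotvec(),.002*(q-q0)],np.clip(st,lo+.02,hi-.02),bounds=(lo,hi))
        print(w,np.abs(r.fun[:6]).max().round(4),r.x.round(2))
E
```

```text
0.0014732763993105167 [ 0.3523  0.5636  0.3457  0.3249 -0.0762  1.4919] [-1  1 -1  1 -1  1 -1] 0.022860155245324545
(-22, 30, 0.22) 0.0 [ 0.81  0.92 -0.63  2.2   1.82  0.48 -0.16]
(-22, 30, 0.22) 0.0 [ 0.81  0.92 -0.63  2.2   1.82  0.48 -0.16]
(-22, 30, 0.22) 0.0 [ 0.81  0.92 -0.63  2.2   1.82  0.48 -0.16]
(-22, 30, 0.22) 0.0 [ 0.81  0.92 -0.63  2.2   1.82  0.48 -0.16]
(0, 1, 0.22) 0.0 [ 0.89  1.05 -0.78  2.27  1.95  0.67 -0.27]
(0, 1, 0.22) 0.0 [ 0.89  1.05 -0.78  2.27  1.95  0.67 -0.27]
(0, 1, 0.22) 0.0 [ 0.89  1.05 -0.78  2.27  1.95  0.67 -0.27]
(0, 1, 0.22) 0.0 [ 0.89  1.05 -0.78  2.27  1.95  0.67 -0.27]
(0, 1, 0.18) 0.0 [ 0.84  1.01 -0.69  2.23  1.87  0.56 -0.21]
(0, 1, 0.18) 0.0 [ 0.84  1.01 -0.69  2.23  1.87  0.56 -0.21]
(0, 1, 0.18) 0.0 [ 0.84  1.01 -0.69  2.23  1.87  0.56 -0.21]
(0, 1, 0.18) 0.0 [ 0.84  1.01 -0.69  2.23  1.87  0.56 -0.21]
(0, 0, 0) 0.0 [ 0.48  0.92 -0.09  2.06  0.42  0.18  1.19]
(0, 0, 0) 0.0877 [ 0.4   0.92  0.04  2.16  4.14  0.04 -2.54]
(0, 0, 0) 0.0 [ 0.48  0.92 -0.09  2.06  0.42  0.18  1.19]
(0, 0, 0) 0.0 [ 0.48  0.92 -0.09  2.06  0.42  0.18  1.19]
(0, 0, -0.15) 0.0 [ 0.52  0.97 -0.17  1.91  0.36  0.45  1.25]
(0, 0, -0.15) 0.213 [ 0.38  0.95  0.06  2.15  4.14  0.04 -2.55]
(0, 0, -0.15) 0.0 [ 0.52  0.97 -0.17  1.91  0.36  0.45  1.25]
(0, 0, -0.15) 0.0 [ 0.52  0.97 -0.17  1.91  0.36  0.45  1.25]
```

The tilt would force an elbow swing near the lamp. It is simpler to set the mould back on its free spot and regrasp it with the hand leaning the other way, so that the insertion needs an almost upright tool.

Emit:
send_rows(
  motion=[
    {"x": 0, "y": 0, "z": -2, "rx": 0, "ry": 0.055, "rz": 0, "jaw": 4.5},
    {"x": 0, "y": 0, "z": -2, "rx": 0, "ry": 0.055, "rz": 0, "jaw": 4.5},
    {"x": 0, "y": 0, "z": -2, "rx": 0, "ry": 0.055, "rz": 0, "jaw": 4.5},
    {"x": 0, "y": 0, "z": 0, "rx": 0, "ry": 0.055, "rz": 0, "jaw": 4.5},
    {"x": -0.9, "y": 4, "z": 0, "rx": 0, "ry": 0, "rz": 0, "jaw": 4.5},
  ],
)

```text
clock: 6.75
tool_pos: [0.4854, -0.2262, 0.2032]
eef_rot: [0.202, 0.979, -0.002, -0.0]
contact_force: [1.2, -1.1, -3.8]
opening: 0.585
finger_force: 39.9
```

Emit:
send_rows(
  motion=[
    {"x": -0.9, "y": 4, "z": 0, "rx": 0, "ry": 0, "rz": 0, "jaw": 4.5},
    {"x": -0.9, "y": 4, "z": 0, "rx": 0, "ry": 0, "rz": 0, "jaw": 4.5},
    {"x": -0.9, "y": 4, "z": 0, "rx": 0, "ry": 0, "rz": 0, "jaw": 4.5},
    {"x": -0.9, "y": 2.5, "z": 0, "rx": 0, "ry": 0, "rz": 0, "jaw": 4.5},
    {"x": 0, "y": 0, "z": 0, "rx": 0, "ry": 0, "rz": 0, "jaw": 4.5},
  ],
)

```text
clock: 7.25
tool_pos: [0.5796, -0.0931, 0.2032]
eef_rot: [0.193, 0.981, 0.003, 0.002]
contact_force: [-1.1, 0.3, -2.6]
opening: 0.587
finger_force: 39.9
```

Run:
```python
from g import *
p,M=rep(); print(p,M.round(3),(M.T@(np.array([.577,-.099,.0185])-p)*100).round(2))
```

```text
t 7.25 F [-1.1  0.3 -2.6] M [0.03 0.02 0.01] holder TCP mm [ -76.3 -192.2  203.2] tilt 0.003 q [ 0.25  0.7  -0.29  1.73  0.27  0.74  1.01] open 0.587
[ 0.57955418 -0.0930969   0.20316841] [[-0.926  0.379  0.005]
 [ 0.379  0.925  0.005]
 [-0.003  0.007 -1.   ]] [ 0.07 -0.76 18.46]
```

Emit:
send_rows(
  motion=[
    {"x": 0, "y": -0.5, "z": 4.5, "rx": 0, "ry": 0, "rz": 0, "jaw": 4.5},
    {"x": 0, "y": 0, "z": 4.5, "rx": 0, "ry": 0, "rz": 0, "jaw": 4.5},
    {"x": 0, "y": 0, "z": 4.5, "rx": 0, "ry": 0, "rz": 0, "jaw": 4.5},
    {"x": 0, "y": 0, "z": 3, "rx": 0, "ry": 0, "rz": 0, "jaw": 4.5},
    {"x": 0, "y": 0, "z": 1, "rx": 0, "ry": 0, "rz": 0, "jaw": 4.5},
  ],
)

```text
clock: 7.75
tool_pos: [0.5718, -0.1042, 0.0242]
eef_rot: [0.197, 0.98, -0.0, -0.002]
contact_force: [-0.6, -0.7, -2.2]
opening: 0.583
finger_force: 39.9
```

Emit:
send_rows(
  motion=[
    {"x": 0, "y": 0, "z": 0.5, "rx": 0, "ry": 0, "rz": 0, "jaw": 4.5},
    {"x": 0, "y": 0, "z": 0.3, "rx": 0, "ry": 0, "rz": 0, "jaw": 4.5},
    {"x": 0, "y": 0, "z": 0, "rx": 0, "ry": 0, "rz": 0, "jaw": 4.5},
    {"x": 0, "y": 0, "z": 0, "rx": 0, "ry": 0, "rz": 0, "jaw": 4.5},
    {"x": 0, "y": 0, "z": 0, "rx": 0, "ry": 0, "rz": 0, "jaw": 4.5},
  ],
)

```text
clock: 8.25
tool_pos: [0.5739, -0.1039, 0.0199]
eef_rot: [0.197, 0.98, 0.0, 0.001]
contact_force: [0.1, 0.6, -2.8]
opening: 0.588
finger_force: 39.9
```

Run:
```python
from g import *
p,M=rep(); print(p,M.round(3))
```

```text
t 8.25 F [ 0.1  0.6 -2.8] M [-0.02 -0.06 -0.03] holder TCP mm [ -75.2 -180.1   19.9] tilt 0.002 q [ 0.19  0.98 -0.16  1.82  0.38  0.37  0.92] open 0.588
[ 0.57387447 -0.10392276  0.01994649] [[-0.923  0.386  0.002]
 [ 0.386  0.923 -0.   ]
 [-0.002  0.001 -1.   ]]
```

Emit:
send_rows(
  motion=[
    {"x": 0, "y": 0, "z": 0.2, "rx": 0, "ry": 0, "rz": 0, "jaw": 4.5},
    {"x": 0, "y": 0, "z": 0, "rx": 0, "ry": 0, "rz": 0, "jaw": 5.5},
    {"x": 0, "y": 0, "z": 0, "rx": 0, "ry": 0, "rz": 0, "jaw": 6.5},
    {"x": 0, "y": 0, "z": 0, "rx": 0, "ry": 0, "rz": 0, "jaw": 6.5},
    {"x": 0, "y": 0, "z": 0, "rx": 0, "ry": 0.05, "rz": 0, "jaw": 6.5},
  ],
)

```text
clock: 8.75
tool_pos: [0.5717, -0.1027, 0.0169]
eef_rot: [0.195, 0.98, 0.005, -0.026]
contact_force: [-0.6, -0.5, -0.2]
opening: 0.74
finger_force: 0.0
```

Emit:
send_rows(
  motion=[
    {"x": 0, "y": 0, "z": 0, "rx": 0, "ry": 0.05, "rz": 0, "jaw": 6.5},
    {"x": 0, "y": 0, "z": 0, "rx": 0, "ry": 0.05, "rz": 0, "jaw": 6.5},
    {"x": 0, "y": 0, "z": 0, "rx": 0, "ry": 0.05, "rz": 0, "jaw": 6.5},
    {"x": 0, "y": 0, "z": 0, "rx": 0, "ry": 0, "rz": 0, "jaw": 6.5},
    {"x": 0, "y": 0, "z": 0, "rx": 0, "ry": 0, "rz": 0, "jaw": 6.5},
  ],
)

```text
clock: 9.25
tool_pos: [0.573, -0.1038, 0.0166]
eef_rot: [0.196, 0.976, 0.02, -0.098]
contact_force: [0.3, 0.7, -0.2]
opening: 0.74
finger_force: 0.0
```

Run:
```python
from g import *
p,M=rep(); print(p,M.round(3))
```

```text
t 9.25 F [ 0.3  0.7 -0.2] M [-0.01 -0.18 -0.05] holder TCP mm [ -74.3 -179.8   16.6] tilt -0.199 q [ 0.28  1.05 -0.29  1.62  0.3   0.71  1.03] open 0.74
[ 0.57297919 -0.10380903  0.01658759] [[-0.904  0.386 -0.183]
 [ 0.378  0.923  0.076]
 [ 0.198  0.    -0.98 ]]
```

Emit:
send_rows(
  motion=[
    {"x": 0, "y": 0, "z": 0, "rx": 0, "ry": 0, "rz": 0, "jaw": 4.5},
    {"x": 0, "y": 0, "z": 0, "rx": 0, "ry": 0, "rz": 0, "jaw": 4.5},
    {"x": 0, "y": 0, "z": 0, "rx": 0, "ry": 0, "rz": 0, "jaw": 4.5},
    {"x": 0, "y": 0, "z": 0, "rx": 0, "ry": 0, "rz": 0, "jaw": 4.5},
    {"x": 0, "y": 0, "z": 0, "rx": 0, "ry": 0, "rz": 0, "jaw": 4.5},
  ],
  grip_force=45,
)

```text
clock: 9.75
tool_pos: [0.5727, -0.1034, 0.017]
eef_rot: [0.195, 0.976, 0.02, -0.098]
contact_force: [-1.8, 0.7, 0.8]
opening: 0.584
finger_force: 44.9
```

Emit:
send_rows(
  motion=[
    {"x": 0, "y": 0, "z": -1, "rx": 0, "ry": 0, "rz": 0, "jaw": 4.5},
    {"x": 0, "y": 0, "z": -4, "rx": 0, "ry": 0, "rz": 0, "jaw": 4.5},
    {"x": 0, "y": 0, "z": -4, "rx": 0, "ry": 0, "rz": 0, "jaw": 4.5},
    {"x": 0, "y": 0, "z": -4, "rx": 0, "ry": 0, "rz": 0, "jaw": 4.5},
    {"x": 0, "y": 0, "z": -2, "rx": 0, "ry": 0, "rz": 0, "jaw": 4.5},
  ],
)

```text
clock: 10.25
tool_pos: [0.6032, -0.116, 0.1678]
eef_rot: [0.196, 0.976, 0.02, -0.094]
contact_force: [0.3, -0.5, -1.9]
opening: 0.585
finger_force: 44.9
```

```bash
sed -i 's/OFF=np.array(\[-.006,.0082\])/OFF=np.array([-.006,.007]); PRE=.20/; s/    X=xh\*np.cos(a)-zh\*np.sin(a)/    b=a-PRE; X=xh*np.cos(b)-zh*np.sin(b)/' g.py
python3 - <<'E'
from fk import *
P=np.load('P.npy');sg=np.load('sg.npy')
goto(-22,90,.0)
lo=np.array([-3.01,-.46,-1.47,.13,-1,.04,-2.66]);hi=np.array([3.01,2.08,1.51,2.56,4.14,2.09,2.66])
q0=get_state()['q']
for w in [(-22,30,.22),(0,1,.22),(0,0,0)]:
    p,T=target(*w); T=R.from_matrix(T)
    r=least_squares(lambda q:np.r_[(fk(q,P,sg)[0]-p)*5,(T.inv()*fk(q,P,sg)[1]).as_rotvec(),.002*(q-q0)],q0,bounds=(lo,hi)); print(w,np.abs(r.fun[:6]).max().round(4),r.x.round(2))
s=snap('wrist','wrist3.png')
E
```

```text
t 10.25 F [ 0.3 -0.5 -1.9] M [-0.08 -0.34 -0.03] holder TCP mm [-106.9 -180.1  167.8] tilt -0.193 q [ 0.32  0.87 -0.35  1.48  0.23  1.02  1.1 ] open 0.585
-> (-22, 90, 0.0) tool cm [  6.73 -18.     6.26] rotvec [ 0.003  0.007 -0.004]
(-22, 30, 0.22) 0.0 [ 0.52  0.85 -0.16  2.01  0.43  0.29  1.18]
(0, 1, 0.22) 0.0 [ 0.48  0.89 -0.09  2.08  0.42  0.16  1.19]
(0, 0, 0) 0.0 [ 0.55  0.97 -0.24  1.87  0.41  0.56  1.2 ]
```

View pics/wrist3.png

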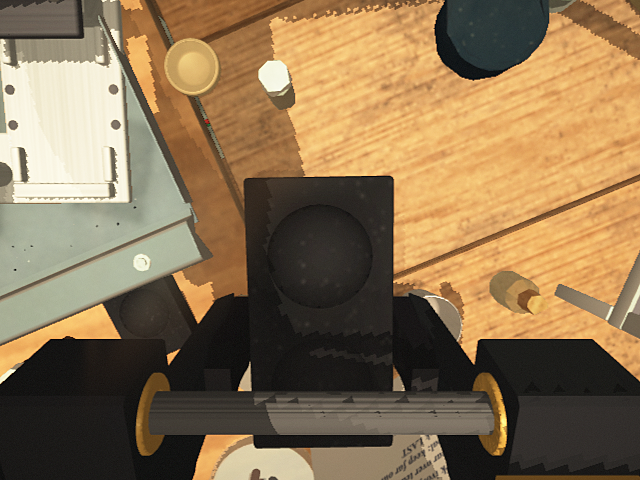

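The held mould is level: its lip-side top edge runs (245,177)–(392,176), and its other end is near row 446.

Run:
```python
from g import *
s=load('wrist3.png'); p,M=rep()
b=-.0; 
for u,v in [(245,177),(392,176),(254,447),(393,447)]:
    w=onz(s,u,v,p[2]+.003)-p; hx=M[:,0]*[1,1,0];hx/=np.linalg.norm(hx); print((w@hx*1000).round(1),(w@M[:,1]*1000).round(1))
```

```text
t 10.3 F [ 0.8  0.2 -0.6] M [-0.07 -0.4  -0.02] holder TCP mm [-108.4 -180.5  169.8] tilt -0.19 q [ 0.32  0.87 -0.35  1.47  0.23  1.03  1.1 ] open 0.583
57.1 -26.5
57.4 23.0
-40.8 -25.5
-40.9 25.4
```

Emit:
send_rows(
  motion=[
    {"x": 1.3, "y": -3.6, "z": 0.5, "rx": 0, "ry": 0, "rz": 0, "jaw": 4.5},
    {"x": 1.3, "y": -3.6, "z": 1, "rx": 0, "ry": 0, "rz": 0, "jaw": 4.5},
    {"x": 1.4, "y": -3.6, "z": 1.5, "rx": 0, "ry": 0, "rz": 0, "jaw": 4.5},
    {"x": 1.4, "y": -3.6, "z": 1.6, "rx": 0, "ry": 0, "rz": 0, "jaw": 4.5},
    {"x": 1.4, "y": -3.6, "z": 1.6, "rx": 0, "ry": 0, "rz": 0, "jaw": 4.5},
  ],
)

```text
clock: 10.8
tool_pos: [0.4569, -0.2519, 0.1158]
eef_rot: [0.196, 0.976, 0.02, -0.098]
contact_force: [0.5, -0.0, -3.5]
opening: 0.587
finger_force: 44.9
```

Emit:
send_rows(
  motion=[
    {"x": 0, "y": 0, "z": 0, "rx": 0, "ry": -0.055, "rz": 0, "jaw": 4.5},
    {"x": 0, "y": 0, "z": 0, "rx": 0, "ry": -0.055, "rz": 0, "jaw": 4.5},
    {"x": 0, "y": 0, "z": 0, "rx": 0, "ry": -0.055, "rz": 0, "jaw": 4.5},
    {"x": 0, "y": 0, "z": 0, "rx": 0, "ry": -0.055, "rz": 0, "jaw": 4.5},
    {"x": 0, "y": 0, "z": 0, "rx": 0, "ry": 0, "rz": 0, "jaw": 4.5},
  ],
)

```text
clock: 11.3
tool_pos: [0.4561, -0.2503, 0.1163]
eef_rot: [0.196, 0.98, -0.002, 0.008]
contact_force: [-0.8, 0.2, -3.3]
opening: 0.583
finger_force: 44.9
```

```bash
sed -i 's/OFF=np.array(\[-.006,.007\])/OFF=np.array([-.007,.007])/' g.py
python3 - <<'E'
from g import *
goto(-22,30,.22); goto(-22,8,.22)
snap('wrist','wrist4.png')
E
```

```text
t 11.3 F [-0.8  0.2 -3.3] M [0.06 0.07 0.02] holder TCP mm [-22.3   0.2 116.3] tilt 0.017 q [ 0.56  0.77 -0.23  2.01  0.43  0.4   1.16] open 0.583
-> (-22, 30, 0.22) tool cm [-0.43  0.08  4.53] rotvec [-0.001 -0.003 -0.003]
t 11.3 F [-0.8  0.2 -3.3] M [0.06 0.07 0.02] holder TCP mm [-22.3   0.2 116.3] tilt 0.017 q [ 0.56  0.77 -0.23  2.01  0.43  0.4   1.16] open 0.583
-> (-22, 8, 0.22) tool cm [-0.39  0.08  6.73] rotvec [-0.001 -0.003 -0.003]
```

Emit:
send_rows(
  motion=[
    {"x": -0.2, "y": 0.1, "z": 1.5, "rx": 0, "ry": 0, "rz": 0, "jaw": 4.5},
    {"x": -0.2, "y": 0, "z": 2, "rx": 0, "ry": 0, "rz": 0, "jaw": 4.5},
    {"x": 0, "y": 0, "z": 1, "rx": 0, "ry": 0, "rz": 0, "jaw": 4.5},
    {"x": 0, "y": 0, "z": 0.5, "rx": 0, "ry": 0, "rz": 0, "jaw": 4.5},
    {"x": 0, "y": 0, "z": 0, "rx": 0, "ry": 0, "rz": 0, "jaw": 4.5},
  ],
)

```text
clock: 11.85
tool_pos: [0.4632, -0.2518, 0.0661]
eef_rot: [0.197, 0.98, -0.002, 0.009]
contact_force: [0.8, -0.2, -4.2]
opening: 0.586
finger_force: 44.9
```

```bash
cat >> g.py <<'E'
def avg(n=6):
    Q=[];S=[]
    for i in range(n):
        s=get_state();S.append(s['tool_pos']);Q.append(s['eef_rot']);snapshot('side')
    return np.mean(S,0),R.from_quat(Q).mean().as_matrix(),np.std(S,0)
def agoto(*ws):
    p,M,sd=avg();s=get_state();d=p-np.r_[C,0]
    print('t',s['clock'],'F',s['contact_force'].round(1),'holder TCP mm',(1000*np.array([d@xh,d@yh,p[2]])).round(1),'sd',(sd*1000).round(1),'tilt',round(-np.arcsin(M[2,0]),3),'q6',s['q'][5].round(3))
    for a in ws:
        P,T=target(*a); print('->',a,'tool cm',(100*M.T@(P-p)).round(2),'rotvec',R.from_matrix(M.T@T).as_rotvec().round(3))
E
python3 - <<'E'
from g import *
agoto((-22,8,.22),(-20,5,.22))
E
```

```text
t 12.15 F [-0.1  0.2 -3.6] holder TCP mm [-29.8  -1.1  66.9] sd [0.2 0.1 0.4] tilt 0.02 q6 0.291
-> (-22, 8, 0.22) tool cm [ 0.29 -0.05  1.78] rotvec [-0.     0.    -0.004]
-> (-20, 5, 0.22) tool cm [ 0.5  -0.05  2.08] rotvec [-0.     0.    -0.004]
```

Emit:
send_rows(
  motion=[
    {"x": 0.1, "y": 0, "z": 0.6, "rx": 0, "ry": 0, "rz": -0.004, "jaw": 4.5},
    {"x": 0.2, "y": -0.05, "z": 0.6, "rx": 0, "ry": 0, "rz": 0, "jaw": 4.5},
    {"x": 0.2, "y": 0, "z": 0.5, "rx": 0, "ry": 0, "rz": 0, "jaw": 4.5},
    {"x": 0, "y": 0, "z": 0.3, "rx": 0, "ry": 0, "rz": 0, "jaw": 4.5},
    {"x": 0, "y": 0, "z": 0, "rx": 0, "ry": 0, "rz": 0, "jaw": 4.5},
  ],
)

```text
clock: 12.65
tool_pos: [0.4586, -0.2504, 0.0459]
eef_rot: [0.195, 0.981, -0.002, 0.009]
contact_force: [-0.4, -0.3, -3.1]
opening: 0.583
finger_force: 44.9
```

Run:
```python
from g import *
agoto((-20,5,.22),(-10,3,.22),(0,1.5,.22))
```

```text
t 12.95 F [-0.7  0.6 -2.3] holder TCP mm [-25.1  -0.7  46.5] sd [0.2 0.1 0.3] tilt 0.02 q6 0.232
-> (-20, 5, 0.22) tool cm [-0.02 -0.01  0.04] rotvec [ 0. -0.  0.]
-> (-10, 3, 0.22) tool cm [ 0.98 -0.01  0.22] rotvec [ 0. -0.  0.]
-> (0, 1.5, 0.22) tool cm [ 1.98 -0.01  0.35] rotvec [ 0. -0.  0.]
```

Emit:
send_rows(
  motion=[
    {"x": 0.2, "y": 0, "z": 0.05, "rx": 0, "ry": 0, "rz": 0, "jaw": 4.5},
    {"x": 0.2, "y": 0, "z": 0.05, "rx": 0, "ry": 0, "rz": 0, "jaw": 4.5},
    {"x": 0.2, "y": 0, "z": 0.05, "rx": 0, "ry": 0, "rz": 0, "jaw": 4.5},
    {"x": 0.2, "y": 0, "z": 0.05, "rx": 0, "ry": 0, "rz": 0, "jaw": 4.5},
    {"x": 0.2, "y": 0, "z": 0.05, "rx": 0, "ry": 0, "rz": 0, "jaw": 4.5},
  ],
)

```text
clock: 13.45
tool_pos: [0.4496, -0.2467, 0.0438]
eef_rot: [0.195, 0.981, -0.002, 0.01]
contact_force: [0.6, -1.0, -2.9]
opening: 0.58
finger_force: 44.9
```

Run:
```python
from g import *
agoto((-10,3,.22),(0,1.5,.22))
```

```text
t 13.75 F [ 0.2 -0.3 -3.2] holder TCP mm [-14.8  -0.6  43.8] sd [0.3 0.1 0.1] tilt 0.02 q6 0.197
-> (-10, 3, 0.22) tool cm [-0.05 -0.   -0.02] rotvec [-0. -0.  0.]
-> (0, 1.5, 0.22) tool cm [ 0.95 -0.    0.11] rotvec [-0. -0.  0.]
```

Emit:
send_rows(
  motion=[
    {"x": 0.2, "y": 0, "z": 0.02, "rx": 0, "ry": 0, "rz": 0, "jaw": 4.5},
    {"x": 0.2, "y": 0, "z": 0.02, "rx": 0, "ry": 0, "rz": 0, "jaw": 4.5},
    {"x": 0.2, "y": 0, "z": 0.02, "rx": 0, "ry": 0, "rz": 0, "jaw": 4.5},
    {"x": 0.2, "y": 0, "z": 0.02, "rx": 0, "ry": 0, "rz": 0, "jaw": 4.5},
    {"x": 0.15, "y": 0, "z": 0.02, "rx": 0, "ry": 0, "rz": 0, "jaw": 4.5},
  ],
)

```text
clock: 14.25
tool_pos: [0.4407, -0.2431, 0.0427]
eef_rot: [0.195, 0.981, -0.002, 0.01]
contact_force: [0.6, 0.0, -2.9]
opening: 0.587
finger_force: 44.9
```

Run:
```python
from g import *
agoto((0,1.5,.22))
chain([(0,1.5,.22),(0,1.2,.165),(0,.9,.11),(0,.6,.055),(0,.5,0)])
```

```text
t 14.55 F [ 0.2 -0.4 -2.9] holder TCP mm [-5.4 -0.6 42.7] sd [0.2 0.1 0. ] tilt 0.02 q6 0.166
-> (0, 1.5, 0.22) tool cm [ 0.01 -0.    0.01] rotvec [-0. -0.  0.]
(0, 1.2, 0.165) tool cm [-0.04 -0.    0.32] rv [ 0.     0.055 -0.   ]
(0, 0.9, 0.11) tool cm [-0.05 -0.    0.33] rv [0.    0.055 0.   ]
(0, 0.6, 0.055) tool cm [-0.07  0.    0.33] rv [-0.     0.055 -0.   ]
(0, 0.5, 0) tool cm [-0.09  0.    0.31] rv [0.    0.055 0.   ]
```

Emit:
send_rows(
  motion=[
    {"x": -0.02, "y": 0, "z": 0.13, "rx": 0, "ry": 0.022, "rz": 0, "jaw": 4.5},
    {"x": -0.02, "y": 0, "z": 0.13, "rx": 0, "ry": 0.022, "rz": 0, "jaw": 4.5},
    {"x": -0.02, "y": 0, "z": 0.13, "rx": 0, "ry": 0.022, "rz": 0, "jaw": 4.5},
    {"x": -0.02, "y": 0, "z": 0.13, "rx": 0, "ry": 0.022, "rz": 0, "jaw": 4.5},
    {"x": -0.02, "y": 0, "z": 0.13, "rx": 0, "ry": 0.022, "rz": 0, "jaw": 4.5},
  ],
)

```text
clock: 15.05
tool_pos: [0.442, -0.2436, 0.0362]
eef_rot: [0.195, 0.98, 0.009, -0.044]
contact_force: [0.0, 0.5, -3.4]
opening: 0.587
finger_force: 44.9
```

Run:
```python
from g import *
agoto((0,1,.11),(0,.5,0))
```

```text
t 15.35 F [-0.6  0.2 -2. ] holder TCP mm [-6.8 -0.5 36.1] sd [0.4 0.2 0.1] tilt -0.09 q6 0.374
-> (0, 1, 0.11) tool cm [ 0.06  0.01 -0.  ] rotvec [0. 0. 0.]
-> (0, 0.5, 0) tool cm [-0.08  0.01  0.65] rotvec [0.   0.11 0.  ]
```

Emit:
send_rows(
  motion=[
    {"x": -0.01, "y": 0, "z": 0.13, "rx": 0, "ry": 0.022, "rz": 0, "jaw": 4.5},
    {"x": -0.01, "y": 0, "z": 0.13, "rx": 0, "ry": 0.022, "rz": 0, "jaw": 4.5},
    {"x": -0.02, "y": 0, "z": 0.13, "rx": 0, "ry": 0.022, "rz": 0, "jaw": 4.5},
    {"x": -0.02, "y": 0, "z": 0.13, "rx": 0, "ry": 0.022, "rz": 0, "jaw": 4.5},
    {"x": -0.02, "y": 0, "z": 0.13, "rx": 0, "ry": 0.022, "rz": 0, "jaw": 4.5},
  ],
)

```text
clock: 15.85
tool_pos: [0.4415, -0.2435, 0.0297]
eef_rot: [0.194, 0.976, 0.019, -0.098]
contact_force: [-0.3, 0.6, -2.5]
opening: 0.585
finger_force: 44.9
```

Run:
```python
from g import *
agoto((0,0,0)); print(get_state()['moment'])
```

```text
t 16.15 F [ 0.  -0.3 -2.9] holder TCP mm [-6.4 -0.6 29.5] sd [0.3 0.1 0.1] tilt -0.2 q6 0.558
-> (0, 0, 0) tool cm [-0.07  0.    0.04] rotvec [-0.  0.  0.]
[-0.05356557 -0.29821441  0.03200975]
```

Emit:
send_rows(
  motion=[
    {"x": -0.02, "y": 0, "z": 0.05, "rx": 0, "ry": 0, "rz": 0, "jaw": 4.5},
    {"x": -0.02, "y": 0, "z": 0.05, "rx": 0, "ry": 0, "rz": 0, "jaw": 4.5},
    {"x": 0, "y": 0, "z": 0.03, "rx": 0, "ry": 0, "rz": 0, "jaw": 4.5},
    {"x": 0, "y": 0, "z": 0, "rx": 0, "ry": 0, "rz": 0, "jaw": 4.5},
    {"x": 0, "y": 0, "z": 0, "rx": 0, "ry": 0, "rz": 0, "jaw": 4.5},
  ],
)

```text
clock: 16.65
tool_pos: [0.4417, -0.2435, 0.0289]
eef_rot: [0.194, 0.976, 0.019, -0.098]
contact_force: [-0.8, 0.6, 6.0]
opening: 0.59
finger_force: 44.9
```

Run:
```python
from g import *
agoto((0,0,0)); print(get_state()['contact_force'])
```

```text
t 16.95 F [-0.4  0.2  5.2] holder TCP mm [-6.4 -0.6 28.9] sd [0. 0. 0.] tilt -0.2 q6 0.558
-> (0, 0, 0) tool cm [-0.06  0.   -0.02] rotvec [-0. -0.  0.]
[-0.42649571  0.19146085  5.16415121]
```

Emit:
send_rows(
  motion=[
    {"x": 0, "y": 0, "z": 0, "rx": 0, "ry": 0, "rz": 0, "jaw": 5.2},
    {"x": 0, "y": 0, "z": 0, "rx": 0, "ry": 0, "rz": 0, "jaw": 5.5},
    {"x": 0, "y": 0, "z": 0, "rx": 0, "ry": 0, "rz": 0, "jaw": 5.9},
    {"x": 0, "y": 0, "z": 0, "rx": 0, "ry": 0, "rz": 0, "jaw": 6.4},
    {"x": 0, "y": 0, "z": 0, "rx": 0, "ry": 0, "rz": 0, "jaw": 6.4},
  ],
  grip_force=5,
)

```text
clock: 17.45
tool_pos: [0.4419, -0.2436, 0.0282]
eef_rot: [0.194, 0.976, 0.019, -0.098]
contact_force: [-0.4, 0.3, -1.1]
opening: 0.727
finger_force: 0.0
```

Emit:
send_rows(
  motion=[
    {"x": 0, "y": 0, "z": -0.5, "rx": 0, "ry": 0, "rz": 0, "jaw": 6.4},
    {"x": 0, "y": 0, "z": -1, "rx": 0, "ry": 0, "rz": 0, "jaw": 6.4},
    {"x": 0, "y": 0, "z": -3, "rx": 0, "ry": 0, "rz": 0, "jaw": 6.4},
    {"x": 0, "y": 0, "z": -4, "rx": 0, "ry": 0, "rz": 0, "jaw": 6.4},
    {"x": 0, "y": 0, "z": -4, "rx": 0, "ry": 0, "rz": 0, "jaw": 6.4},
  ],
)

```text
clock: 17.95
tool_pos: [0.4648, -0.253, 0.1528]
eef_rot: [0.194, 0.976, 0.02, -0.098]
contact_force: [1.1, -0.8, -0.2]
opening: 0.729
finger_force: 0.0
```

Emit:
send_rows(
  motion=[
    {"x": -2, "y": 0, "z": -4, "rx": 0, "ry": -0.05, "rz": 0, "jaw": 6.4},
    {"x": -2, "y": 0, "z": -4, "rx": 0, "ry": -0.05, "rz": 0, "jaw": 6.4},
    {"x": -2, "y": 0, "z": -2, "rx": 0, "ry": -0.05, "rz": 0, "jaw": 4},
    {"x": 0, "y": 0, "z": 0, "rx": 0, "ry": -0.05, "rz": 0, "jaw": 4},
    {"x": 0, "y": 0, "z": 0, "rx": 0, "ry": 0, "rz": 0, "jaw": 4},
  ],
)

```text
clock: 18.45
tool_pos: [0.5336, -0.2816, 0.2421]
eef_rot: [0.195, 0.981, -0.0, 0.001]
contact_force: [-0.3, 0.2, -0.4]
opening: 0.48
finger_force: 0.0
```

Run:
```python
from g import *
p,M=rep()
s=snap('wrist','wrist5.png'); im=s['img'].astype(int)
H=lambda x,y,z:np.r_[C,0]+xh*x/1000+yh*y/1000+zh*(z/1000+.012)
for c in [(50,26,20),(-50,26,20),(-50,-26,20),(50,-26,20)]: print(c,np.round(proj(s,H(*c))))
d=(im.max(2)<75).astype(np.uint8); pc=np.round(proj(s,H(-30,0,20))).astype(int); print(pc,im[pc[1],pc[0]])
n,l,stt,_=cv2.connectedComponentsWithStats(d); i=l[pc[1],pc[0]]; print(i,stt[i])
m=(l==i).astype(np.uint8)
def inv(u,v,z):
    w=onz(s,u,v,.012+z/1000)-np.r_[C,0]; return np.round([w@xh*1000,w@yh*1000],1)
for hx in (-40,-20,0,20):
    r=int(round(proj(s,H(hx,0,20))[1])); cs=np.where(m[r])[0]
    print(hx,r,inv(cs.min(),r,20),inv(cs.max(),r,20))
for hy in (-15,0,15):
    c=int(round(proj(s,H(-50,hy,20))[0])); rs=np.where(m[:,c])[0]; print(hy,rs.min(),rs.max(),inv(c,rs.max(),20))
print('post guess px',proj(s,H(-79.4,56.2,50.5)))
```

```text
t 18.45 F [-0.3  0.2 -0.4] M [0.02 0.03 0.02] holder TCP mm [-105.9   -0.5  242.1] tilt 0.001 q [ 0.62  0.68 -0.37  1.64  0.31  0.88  1.31] open 0.48
(50, 26, 20) [285. -14.]
(-50, 26, 20) [289. 129.]
(-50, -26, 20) [354. 129.]
(50, -26, 20) [357. -14.]
[321 103] [45 42 37]
2 [ 275    0   93  130 8680]
-40 116 [-40.   24.7] [-40.1 -25.7]
-20 89 [-19.9  25. ] [-20.  -25.2]
0 61 [ 0.1 25.3] [  0.1 -24.8]
20 32 [20.1 25.5] [ 20.  -24.3]
-15 2 128 [-49.3 -14.8]
0 2 129 [-50.    0.3]
15 2 129 [-50.   15.4]
post guess px (np.float64(246.30628079044973), np.float64(172.5248753432473))
```

Run:
```python
from g import *
s=load('wrist5.png'); g=cv2.cvtColor(s['img'],cv2.COLOR_RGB2GRAY); roi=g[90:220,190:290]
c=cv2.HoughCircles(cv2.resize(roi,None,fx=3,fy=3,interpolation=cv2.INTER_CUBIC),cv2.HOUGH_GRADIENT,1,40,param1=120,param2=15,minRadius=17,maxRadius=32)
for x,y,r in c[0]:
    u,v=190+x/3,90+y/3
    for z in (.0425,.0625):
        w=onz(s,u,v,z)-np.r_[C,0]; print(round(u),round(v),round(r/3,1),z,np.round([w@xh*1000,w@yh*1000],1),g[int(v),int(u)])
np.set_printoptions(linewidth=250); print(g[100:200:4,214:274:4])
```

```text
247 172 7.3 0.0425 [-82.9  59.1] 230
247 172 7.3 0.0625 [-79.4  55.6] 230
258 126 8.9 0.0425 [-47.1  48.9] 233
258 126 8.9 0.0625 [-45.7  46. ] 233
[[120 128 134 136 140 145 152 214 248 246 247 243 247 252 167]
 [136 139 141 145 145 152 156 203 247 246 247 244 247 248 163]
 [133 139 142 145 153 155 152 196 246 246 247 243 248 248 166]
 [135 138 141 144 153 155 151 177 246 252  74 176 175 252 235]
 [138 145 142 146 154 154 152 158 246 215 126 128 127 116  57]
 [142 142 142 143 149 154 154 138 245 157 239 233 241 107  71]
 [146 148 146 146 147 148 149 141 245 134 231 231 232 184 112]
 [142 145 146 148 149 149 147 141 247  94 226 227 230 156 105]
 [139 145 144 148 150 153 155 148 252 126 162 232 211  99 165]
 [136 145 149 149 150 154 152 148 254 128 125 126 126 104 169]
 [146 154 153 150 157 153 153 153 216 127 125 124 125  75 169]
 [152 154 147 148 153 157 154 149 155 126 126 126 125  71 167]
 [152 154 151 154 151 151 153 151 105 125 125 129 130 149 177]
 [152 155 151 150 149 148 147 149 121 124 124 128 121 177 171]
 [146 150 151 154 153 147 145 148 124 122 122 124 109 175 174]
 [146 146 148 154 153 146 143 147 126 125 124 128  94 171 172]
 [149 152 146 152 147 147 145 122 105 101  99 129  65 172 173]
 [149 150 150 147 148 143 147 231 234 240  88 102 142 170 171]
 [152 156 155 154 153 152 144 224 229 230 173  83 178 171 171]
 [164 164 164 163 163 163 159 222 226 216 115  78 172 169 173]
 [167 166 163 167 166 166 169 145 108 109 129  92 169 171 175]
 [167 165 166 165 163 168 171 170 174 168 173 180 171 147 175]
 [170 170 167 168 168 168 175 172 175 172 172 177 174 174 173]
 [169 167 167 170 170 172 172 176 173 173 172 174 176 173 173]
 [170 167 167 169 169 171 173 174 172 172 173 172 174 173 173]]
```

Mould is seated: far edge at x=-50.0, sides within 1 mm of ±25.5. Post found at holder (-79.4, 55.6), 34.3 mm from the pivot as it must be, at an angle of -0.22. Next I pinch it.

Emit:
send_rows(
  motion=[
    {"x": 1, "y": -2, "z": 2.0, "rx": 0, "ry": 0, "rz": 0, "jaw": 4},
    {"x": 1, "y": -2, "z": 3.0, "rx": 0, "ry": 0, "rz": 0, "jaw": 4},
    {"x": 0.6, "y": -1.6, "z": 4, "rx": 0, "ry": 0, "rz": 0, "jaw": 4},
    {"x": 0, "y": 0, "z": 3, "rx": 0, "ry": 0, "rz": 0, "jaw": 4},
    {"x": 0, "y": 0, "z": 1, "rx": 0, "ry": 0, "rz": 0, "jaw": 4},
  ],
)

```text
clock: 19.0
tool_pos: [0.4862, -0.3231, 0.1072]
eef_rot: [0.195, 0.981, 0.001, -0.004]
contact_force: [-0.3, 1.2, -0.4]
opening: 0.45
finger_force: 0.0
```

```bash
cat > b.py <<'E'
from g import *
def post(a,z=.059): return np.r_[C,0]+xh*(-.046-.034*np.cos(a))+yh*(.048-.034*np.sin(a))+zh*z
def bgo(*angs,z=.059):
    p,M,sd=avg();s=get_state();d=p-np.r_[C,0];print('t',s['clock'],'F',s['contact_force'].round(1),'TCP',(1000*np.array([d@xh,d@yh,p[2]])).round(1),'M diag err',R.from_matrix(M.T@np.c_[xh,-yh,-zh]).as_rotvec().round(3),'open',s['opening'].round(3),s['finger_force'])
    for a in angs:
        q=post(a,z); print(a,(100*M.T@(q-p)).round(2)); p=q
E
python3 -c "
from b import *
bgo(-.224)"
```

```text
Traceback (most recent call last):
  File "b.py", line 4, in bgo
    p,M,sd=avg();s=get_state();d=p-np.r_[C,0];print('t',s['clock'],'F',s['contact_force'].round(1),'TCP',(1000*np.array([d@xh,d@yh,p[2]])).round(1),'M diag err',R.from_matrix(M.T@np.c_[xh,-yh,-zh]).as_rotvec().round(3),'open',s['opening'].round(3),s['finger_force'])
                                                                                                                                                                                                                                  ^^^^^^^^^^^^^^^^^^
AttributeError: 'float' object has no attribute 'round'
```

```bash
sed -i "s/s\['opening'\].round(3)/s['opening']/" b.py; python3 -c "
from b import *
bgo(-.224)"
```

```text
t 19.6 F [ 0.1 -0.1 -0.8] TCP [-81.4  55.2 111.7] M diag err [-0.     0.002  0.001] open 0.45781819141721625 0.0
-0.224 [ 0.24 -0.04  5.27]
```

Emit:
send_rows(
  motion=[
    {"x": 0.2, "y": 0, "z": 1.5, "rx": 0, "ry": 0, "rz": 0, "jaw": 4},
    {"x": 0, "y": 0, "z": 2, "rx": 0, "ry": 0, "rz": 0, "jaw": 4},
    {"x": 0, "y": 0, "z": 1.2, "rx": 0, "ry": 0, "rz": 0, "jaw": 4},
    {"x": 0, "y": 0, "z": 0.5, "rx": 0, "ry": 0, "rz": 0, "jaw": 4},
    {"x": 0, "y": 0, "z": 0, "rx": 0, "ry": 0, "rz": 0, "jaw": 4},
  ],
)

```text
clock: 20.1
tool_pos: [0.4868, -0.3226, 0.058]
eef_rot: [0.195, 0.981, 0.0, -0.0]
contact_force: [0.6, -0.6, -0.7]
opening: 0.454
finger_force: 0.0
```

Emit:
send_rows(
  motion=[
    {"x": 0, "y": 0, "z": 0, "rx": 0, "ry": 0, "rz": 0, "jaw": 2},
    {"x": 0, "y": 0, "z": 0, "rx": 0, "ry": 0, "rz": 0, "jaw": 0.5},
    {"x": 0, "y": 0, "z": 0, "rx": 0, "ry": 0, "rz": 0, "jaw": 0.5},
    {"x": 0, "y": 0, "z": 0, "rx": 0, "ry": 0, "rz": 0, "jaw": 0.5},
    {"x": 0, "y": 0, "z": 0, "rx": 0, "ry": 0, "rz": 0, "jaw": 0.5},
  ],
  grip_force=12,
)

```text
clock: 20.6
tool_pos: [0.4873, -0.3229, 0.0589]
eef_rot: [0.195, 0.981, -0.0, 0.0]
contact_force: [-0.8, -0.3, 2.8]
opening: 0.131
finger_force: 12.0
```

```bash
python3 -c "
from b import *
bgo(-.224,0,.2,.4,.6,.8,1.0,1.2,1.4,1.54)"
```

```text
t 20.9 F [-0.6 -0.7  5.7] TCP [-78.9  55.4  58.9] M diag err [-0.     0.001  0.   ] open 0.13116207499520424 12.000764608383179
-0.224 [-0.03 -0.02 -0.01]
0 [-0.09  0.76  0.  ]
0.2 [ 0.07  0.68 -0.  ]
0.4 [ 0.2   0.65 -0.  ]
0.6 [ 0.33  0.6  -0.  ]
0.8 [ 0.44  0.52 -0.  ]
1.0 [ 0.53  0.42 -0.  ]
1.2 [ 0.6   0.31 -0.  ]
1.4 [ 0.65  0.18 -0.  ]
1.54 [ 0.47  0.05 -0.  ]
```

Emit:
send_rows(
  motion=[
    {"x": -0.1, "y": 0.4, "z": -0.05, "rx": 0, "ry": 0, "rz": 0, "jaw": 0.5},
    {"x": 0, "y": 0.4, "z": 0, "rx": 0, "ry": 0, "rz": 0, "jaw": 0.5},
    {"x": 0.1, "y": 0.65, "z": 0, "rx": 0, "ry": 0, "rz": 0, "jaw": 0.5},
    {"x": 0.2, "y": 0.65, "z": 0, "rx": 0, "ry": 0, "rz": 0, "jaw": 0.5},
    {"x": 0, "y": 0, "z": 0, "rx": 0, "ry": 0, "rz": 0, "jaw": 0.5},
  ],
)

```text
clock: 21.4
tool_pos: [0.4948, -0.303, 0.0592]
eef_rot: [0.194, 0.981, -0.0, 0.002]
contact_force: [2.8, -2.8, 0.0]
opening: 0.127
finger_force: 12.0
```

```bash
python3 -c "
from b import *
bgo(.4,.6,.8,1.0,1.2,1.4,1.54)"
```

```text
t 21.7 F [ 4.2 -3.  -0.1] TCP [-78.1  34.1  59.2] M diag err [0.    0.003 0.001] open 0.12856362229120133 12.000522762537003
0.4 [ 0.08 -0.06  0.02]
0.6 [ 0.33  0.6  -0.  ]
0.8 [ 0.44  0.52 -0.  ]
1.0 [ 0.53  0.42 -0.  ]
1.2 [ 0.6   0.31 -0.  ]
1.4 [ 0.65  0.18 -0.  ]
1.54 [ 0.47  0.05 -0.  ]
```

Following well with small forces; continuing along the arc.

Emit:
send_rows(
  motion=[
    {"x": 0.3, "y": 0.3, "z": 0, "rx": 0, "ry": 0, "rz": 0, "jaw": 0.5},
    {"x": 0.3, "y": 0.45, "z": 0, "rx": 0, "ry": 0, "rz": 0, "jaw": 0.5},
    {"x": 0.35, "y": 0.4, "z": 0, "rx": 0, "ry": 0, "rz": 0, "jaw": 0.5},
    {"x": 0.45, "y": 0.35, "z": 0, "rx": 0, "ry": 0, "rz": 0, "jaw": 0.5},
    {"x": 0, "y": 0, "z": 0, "rx": 0, "ry": 0, "rz": 0, "jaw": 0.5},
  ],
)

```text
clock: 22.2
tool_pos: [0.4855, -0.2827, 0.0591]
eef_rot: [0.194, 0.981, 0.0, -0.0]
contact_force: [1.8, -1.0, 3.5]
opening: 0.13
finger_force: 12.0
```

```bash
python3 -c "
from b import *
bgo(1.0,1.2,1.4,1.56)"
```

```text
t 22.5 F [1.3 1.  5.8] TCP [-61.9  18.9  59.1] M diag err [ 0.    -0.001  0.001] open 0.12656157718889155 12.005123645067215
1.0 [-0.24 -0.05  0.01]
1.2 [0.6  0.31 0.  ]
1.4 [0.65 0.18 0.  ]
1.56 [0.54 0.05 0.  ]
```

Emit:
send_rows(
  motion=[
    {"x": 0.35, "y": 0.2, "z": -0.05, "rx": 0, "ry": 0, "rz": 0, "jaw": 0.5},
    {"x": 0.4, "y": 0.15, "z": 0, "rx": 0, "ry": 0, "rz": 0, "jaw": 0.5},
    {"x": 0.4, "y": 0.1, "z": 0, "rx": 0, "ry": 0, "rz": 0, "jaw": 0.5},
    {"x": 0.4, "y": 0.05, "z": 0, "rx": 0, "ry": 0, "rz": 0, "jaw": 0.5},
    {"x": 0, "y": 0, "z": 0, "rx": 0, "ry": 0, "rz": 0, "jaw": 0.5},
  ],
)

```text
clock: 23.0
tool_pos: [0.4727, -0.272, 0.0593]
eef_rot: [0.194, 0.981, 0.0, -0.001]
contact_force: [2.3, -0.6, -1.9]
opening: 0.128
finger_force: 12.0
```

```bash
python3 -c "
from b import *
bgo(1.56)"
```

```text
t 23.3 F [ 2.1  1.4 -0.7] TCP [-46.   13.9  59.2] M diag err [ 0.    -0.002  0.001] open 0.12809576160214395 11.999350637197495
1.56 [-0.04 -0.01  0.02]
```

Emit:
send_rows(
  motion=[
    {"x": 0, "y": 0, "z": 0, "rx": 0, "ry": 0, "rz": 0, "jaw": 1.8},
    {"x": 0, "y": 0, "z": 0, "rx": 0, "ry": 0, "rz": 0, "jaw": 1.8},
    {"x": 0, "y": 0, "z": -0.5, "rx": 0, "ry": 0, "rz": 0, "jaw": 1.8},
    {"x": 0, "y": 0, "z": -1.5, "rx": 0, "ry": 0, "rz": 0, "jaw": 1.8},
    {"x": 0, "y": 0, "z": -3, "rx": 0, "ry": 0, "rz": 0, "jaw": 1.8},
  ],
)

```text
clock: 23.8
tool_pos: [0.472, -0.2724, 0.1088]
eef_rot: [0.195, 0.981, 0.0, -0.002]
contact_force: [0.8, 0.0, -0.2]
opening: 0.203
finger_force: 0.0
```

Emit:
send_rows(
  motion=[
    {"x": -2, "y": 0, "z": -4, "rx": 0, "ry": 0, "rz": 0, "jaw": 2},
    {"x": -2, "y": 0, "z": -4, "rx": 0, "ry": 0, "rz": 0, "jaw": 2},
    {"x": -2, "y": 0, "z": -4, "rx": 0, "ry": 0, "rz": 0, "jaw": 2},
    {"x": 0, "y": 0, "z": -2, "rx": 0, "ry": 0, "rz": 0, "jaw": 2},
    {"x": 0, "y": 0, "z": 0, "rx": 0, "ry": 0, "rz": 0, "jaw": 2},
  ],
)

```text
clock: 24.3
tool_pos: [0.5308, -0.2966, 0.253]
eef_rot: [0.195, 0.981, -0.001, 0.003]
contact_force: [0.1, -0.4, -0.5]
opening: 0.227
finger_force: 0.0
```

Run:
```python
from b import *
p,M=rep(); s=snap('wrist','wrist6.png'); g=cv2.cvtColor(s['img'],cv2.COLOR_RGB2GRAY)
H=lambda x,y,z:np.r_[C,0]+xh*x/1000+yh*y/1000+zh*(z/1000+.012)
u,v=np.round(proj(s,post(1.57,.0625))).astype(int); print(u,v)
x0,y0=u-50,max(v-50,0); roi=g[y0:v+50,x0:u+50]
c=cv2.HoughCircles(cv2.resize(roi,None,fx=3,fy=3,interpolation=cv2.INTER_CUBIC),cv2.HOUGH_GRADIENT,1,40,param1=120,param2=15,minRadius=15,maxRadius=32)
for x,y,r in (c[0] if c is not None else []):
    w=onz(s,x0+x/3,y0+y/3,.0625)-np.r_[C,0]; h=np.array([w@xh,w@yh])*1000; print(h.round(1),round(r/3,1),'ang',np.arctan2(-(h[1]-48),-(h[0]+46)).round(3))
im=s['img'].max(2)
for hx in (-40,-20,0,20):
    for sgn in (1,-1):
        prof=[im[int(round(b)),int(round(a))] for a,b in [proj(s,H(hx,sgn*y,20)) for y in np.arange(18,32,1)]]
        print(hx,sgn,prof)
```

```text
t 24.3 F [ 0.1 -0.4 -0.5] M [ 0.04 -0.03  0.01] holder TCP mm [-109.    14.4  253. ] tilt 0.007 q [ 0.65  0.68 -0.38  1.62  0.3   0.9   1.33] open 0.227
322 120
[-52.1  14.5] 7.6 ang 1.392
[-45.5  46.2] 8.0 ang 1.845
[-54.3  -2. ] 9.3 ang 1.407
[-34.4  29.2] 8.2 ang 2.123
-40 1 [np.uint8(46), np.uint8(46), np.uint8(50), np.uint8(47), np.uint8(46), np.uint8(46), np.uint8(45), np.uint8(44), np.uint8(138), np.uint8(188), np.uint8(168), np.uint8(157), np.uint8(205), np.uint8(185)]
-40 -1 [np.uint8(33), np.uint8(32), np.uint8(31), np.uint8(33), np.uint8(31), np.uint8(37), np.uint8(33), np.uint8(25), np.uint8(58), np.uint8(145), np.uint8(199), np.uint8(214), np.uint8(212), np.uint8(202)]
-20 1 [np.uint8(37), np.uint8(35), np.uint8(35), np.uint8(35), np.uint8(37), np.uint8(38), np.uint8(42), np.uint8(59), np.uint8(151), np.uint8(223), np.uint8(214), np.uint8(207), np.uint8(210), np.uint8(216)]
-20 -1 [np.uint8(36), np.uint8(36), np.uint8(35), np.uint8(37), np.uint8(32), np.uint8(34), np.uint8(33), np.uint8(38), np.uint8(177), np.uint8(216), np.uint8(212), np.uint8(205), np.uint8(205), np.uint8(204)]
0 1 [np.uint8(31), np.uint8(34), np.uint8(33), np.uint8(28), np.uint8(33), np.uint8(31), np.uint8(30), np.uint8(20), np.uint8(86), np.uint8(183), np.uint8(209), np.uint8(203), np.uint8(203), np.uint8(208)]
0 -1 [np.uint8(32), np.uint8(33), np.uint8(31), np.uint8(32), np.uint8(29), np.uint8(35), np.uint8(32), np.uint8(23), np.uint8(179), np.uint8(208), np.uint8(206), np.uint8(204), np.uint8(202), np.uint8(201)]
20 1 [np.uint8(25), np.uint8(26), np.uint8(34), np.uint8(35), np.uint8(38), np.uint8(40), np.uint8(38), np.uint8(34), np.uint8(23), np.uint8(200), np.uint8(206), np.uint8(197), np.uint8(196), np.uint8(198)]
20 -1 [np.uint8(29), np.uint8(29), np.uint8(31), np.uint8(27), np.uint8(32), np.uint8(32), np.uint8(29), np.uint8(5), np.uint8(213), np.uint8(202), np.uint8(202), np.uint8(203), np.uint8(200), np.uint8(200)]
```

The post appears to have lagged in the pads (x=-52, about 1.39 rad), which is a thin margin. I'll push it home with closed fingers from the far side.

Run:
```python
from b import *
p,M,sd=avg(4); s=snap('wrist','wrist7.png'); g=cv2.cvtColor(s['img'],cv2.COLOR_RGB2GRAY)
w=proj(s,np.r_[C,0]+xh*-.052+yh*.0145+zh*.0625); u,v=int(w[0]),int(w[1]); print(u,v)
m=(g[v-25:v+25,u-25:u+25]>185).astype(np.uint8); n,l,st,ce=cv2.connectedComponentsWithStats(m)
for i in range(1,n):
    if st[i,4]>40:
        q=onz(s,u-25+ce[i][0],v-25+ce[i][1],.0625)-np.r_[C,0]; print(st[i],np.round([q@xh*1000,q@yh*1000],1))
T=np.r_[C,0]+xh*-.082+yh*.0143+zh*.059; print((100*M.T@(T-p)).round(2))
```

```text
322 135
[39 24 11 10 99] [-54.  -0.]
[ 2.39  0.04 19.01]
```

Emit:
send_rows(
  motion=[
    {"x": 0.8, "y": 0, "z": 4.0, "rx": 0, "ry": 0, "rz": 0, "jaw": 0},
    {"x": 0.8, "y": 0, "z": 4.5, "rx": 0, "ry": 0, "rz": 0, "jaw": 0},
    {"x": 0.8, "y": 0, "z": 4.5, "rx": 0, "ry": 0, "rz": 0, "jaw": 0},
    {"x": 0, "y": 0, "z": 3, "rx": 0, "ry": 0, "rz": 0, "jaw": 0},
    {"x": 0, "y": 0, "z": 0, "rx": 0, "ry": 0, "rz": 0, "jaw": 0},
  ],
)

```text
clock: 25.1
tool_pos: [0.5032, -0.285, 0.085]
eef_rot: [0.194, 0.981, 0.001, -0.005]
contact_force: [-0.0, 0.3, 1.0]
opening: 0.002
finger_force: 0.0
```

Run:
```python
from b import *
p,M,sd=avg(4);d=p-np.r_[C,0]; print(get_state()['clock'],d@xh,d@yh,p[2],get_state()['opening'],get_state()['contact_force'])
for x in (-.082,-.0605):
    T=np.r_[C,0]+xh*x+yh*.0143+zh*.059; print((100*M.T@(T-p)).round(2))
```

```text
25.3 -0.0818090311217674 0.014182572515376145 0.08805524966055878 0.0037934043365503984 [ 0.05936023 -0.11546228  0.0652056 ]
[-0.03 -0.01  2.91]
[ 2.12 -0.01  2.91]
```

Emit:
send_rows(
  motion=[
    {"x": 0, "y": 0, "z": 1.5, "rx": 0, "ry": 0, "rz": 0, "jaw": 0},
    {"x": 0, "y": 0, "z": 1.3, "rx": 0, "ry": 0, "rz": 0, "jaw": 0},
    {"x": 0, "y": 0, "z": 0, "rx": 0, "ry": 0, "rz": 0, "jaw": 0},
    {"x": 0.6, "y": 0, "z": 0, "rx": 0, "ry": 0, "rz": 0, "jaw": 0},
    {"x": 0.6, "y": 0, "z": 0, "rx": 0, "ry": 0, "rz": 0, "jaw": 0},
  ],
)

```text
clock: 25.8
tool_pos: [0.4954, -0.2818, 0.0616]
eef_rot: [0.195, 0.981, 0.0, 0.0]
contact_force: [-0.2, 0.5, -0.1]
opening: 0.003
finger_force: 0.0
```

Emit:
send_rows(
  motion=[
    {"x": 0.2, "y": 0, "z": 0, "rx": 0, "ry": 0, "rz": 0, "jaw": 0},
    {"x": 0.2, "y": 0, "z": 0, "rx": 0, "ry": 0, "rz": 0, "jaw": 0},
    {"x": 0.2, "y": 0, "z": 0, "rx": 0, "ry": 0, "rz": 0, "jaw": 0},
    {"x": 0.2, "y": 0, "z": 0, "rx": 0, "ry": 0, "rz": 0, "jaw": 0},
    {"x": 0, "y": 0, "z": 0, "rx": 0, "ry": 0, "rz": 0, "jaw": 0},
  ],
)

```text
clock: 26.3
tool_pos: [0.4891, -0.2787, 0.0618]
eef_rot: [0.194, 0.981, 0.0, 0.001]
contact_force: [1.2, 0.7, 0.2]
opening: 0.004
finger_force: 0.6
```

Run:
```python
from b import *
p,M,sd=avg(4);d=p-np.r_[C,0]; print(get_state()['clock'],d@xh,d@yh,p[2],get_state()['contact_force']@np.c_[xh,yh,zh])
```

```text
26.5 -0.06361163249181942 0.013949418102022116 0.06169399816086571 [-0.57321189 -1.92763285  0.63235682]
```

Emit:
send_rows(
  motion=[
    {"x": 0.1, "y": 0, "z": 0, "rx": 0, "ry": 0, "rz": 0, "jaw": 0},
    {"x": 0.1, "y": 0, "z": 0, "rx": 0, "ry": 0, "rz": 0, "jaw": 0},
    {"x": 0.1, "y": 0, "z": 0, "rx": 0, "ry": 0, "rz": 0, "jaw": 0},
    {"x": 0, "y": 0, "z": 0, "rx": 0, "ry": 0, "rz": 0, "jaw": 0},
    {"x": 0, "y": 0, "z": 0, "rx": 0, "ry": 0, "rz": 0, "jaw": 0},
  ],
)

```text
clock: 27.0
tool_pos: [0.4854, -0.2778, 0.0614]
eef_rot: [0.195, 0.981, -0.0, -0.0]
contact_force: [1.5, 1.2, 0.2]
opening: 0.003
finger_force: 0.6
```

Run:
```python
from b import *
p,M,sd=avg(4);d=p-np.r_[C,0]; print(get_state()['clock'],d@xh,d@yh,p[2],get_state()['contact_force']@np.c_[xh,yh,zh])
```

```text
27.2 -0.05982990855457956 0.014477396613790567 0.06140945096183289 [-1.58917533 -0.76116749  1.21076504]
```

Emit:
send_rows(
  motion=[
    {"x": -0.8, "y": 0, "z": 0, "rx": 0, "ry": 0, "rz": 0, "jaw": 0},
    {"x": -1.2, "y": 0, "z": 0, "rx": 0, "ry": 0, "rz": 0, "jaw": 0},
    {"x": -1, "y": 0, "z": -3, "rx": 0, "ry": 0, "rz": 0, "jaw": 0},
    {"x": -1, "y": 0, "z": -4, "rx": 0, "ry": 0, "rz": 0, "jaw": 0},
    {"x": -1, "y": 0, "z": -4, "rx": 0, "ry": 0, "rz": 0, "jaw": 0},
  ],
)

```text
clock: 27.7
tool_pos: [0.5312, -0.2973, 0.1722]
eef_rot: [0.195, 0.981, 0.0, -0.001]
contact_force: [0.8, 0.5, 0.1]
opening: 0.007
finger_force: 0.0
```

Emit:
send_rows(
  motion=[
    {"x": 0, "y": 0, "z": -4, "rx": 0, "ry": 0, "rz": 0, "jaw": 0},
    {"x": 0, "y": 0, "z": -4, "rx": 0, "ry": 0, "rz": 0, "jaw": 0},
    {"x": 0, "y": 0, "z": 0, "rx": 0, "ry": 0, "rz": 0, "jaw": 0},
    {"x": 0, "y": 0, "z": 0, "rx": 0, "ry": 0, "rz": 0, "jaw": 0},
    {"x": 0, "y": 0, "z": 0, "rx": 0, "ry": 0, "rz": 0, "jaw": 0},
  ],
)

```text
clock: 28.2
tool_pos: [0.5306, -0.2969, 0.25]
eef_rot: [0.195, 0.981, 0.0, -0.002]
contact_force: [0.6, 0.0, 0.6]
opening: 0.005
finger_force: 0.0
```

Run:
```python
from b import *
p,M=rep(); s=snap('wrist','wrist8.png'); g=cv2.cvtColor(s['img'],cv2.COLOR_RGB2GRAY); o=load('wrist7.png')
H=lambda x,y,z:np.r_[C,0]+xh*x/1000+yh*y/1000+zh*(z/1000+.012)
def circ(s):
    g=cv2.cvtColor(s['img'],cv2.COLOR_RGB2GRAY)
    u,v=np.round(proj(s,post(1.5,.0625))).astype(int);x0,y0=u-40,max(v-30,0)
    c=cv2.HoughCircles(cv2.resize(g[y0:v+30,x0:u+40],None,fx=3,fy=3,interpolation=cv2.INTER_CUBIC),cv2.HOUGH_GRADIENT,1,20,param1=120,param2=13,minRadius=17,maxRadius=28)
    for x,y,r in (c[0][:5] if c is not None else []):
        w=onz(s,x0+x/3,y0+y/3,.0625)-np.r_[C,0]; print(np.round([w@xh*1000,w@yh*1000],1),round(r/3,1))
circ(o);print('--');circ(s)
im=s['img'].max(2)
print('across bar at post-free spot y=30, z=bar top:')
for sc in (o,s):
  gg=sc['img'].max(2)
  for yy in (36,28): print(yy,[(int(x),int(gg[int(round(b)),int(round(a))])) for x in range(-66,-30,2) for a,b in [proj(sc,H(x,yy,28.5))]])
  print('end',[(int(y),int(gg[int(round(b)),int(round(a))])) for y in range(-8,30,2) for a,b in [proj(sc,H(-46,y,28.5))]])
```

```text
t 28.2 F [0.6 0.  0.6] M [ 0.04 -0.05  0.  ] holder TCP mm [-108.9   14.9  250. ] tilt -0.003 q [ 0.65  0.68 -0.39  1.61  0.31  0.91  1.33] open 0.005
[-51.7  14.4] 7.3
--
[-45.4  14. ] 7.4
[-55.2   0.5] 8.0
[-32.4  30.5] 6.2
across bar at post-free spot y=30, z=bar top:
36 [(-66, 182), (-64, 189), (-62, 182), (-60, 182), (-58, 186), (-56, 147), (-54, 94), (-52, 100), (-50, 98), (-48, 98), (-46, 96), (-44, 98), (-42, 85), (-40, 72), (-38, 199), (-36, 213), (-34, 214), (-32, 211)]
28 [(-66, 185), (-64, 190), (-62, 186), (-60, 163), (-58, 205), (-56, 80), (-54, 98), (-52, 103), (-50, 100), (-48, 96), (-46, 101), (-44, 102), (-42, 53), (-40, 159), (-38, 177), (-36, 192), (-34, 194), (-32, 165)]
end [(-8, 37), (-6, 36), (-4, 38), (-2, 35), (0, 36), (2, 45), (4, 79), (6, 77), (8, 88), (10, 95), (12, 95), (14, 99), (16, 94), (18, 86), (20, 84), (22, 101), (24, 97), (26, 102), (28, 101)]
36 [(-66, 174), (-64, 144), (-62, 176), (-60, 197), (-58, 191), (-56, 211), (-54, 228), (-52, 94), (-50, 92), (-48, 95), (-46, 94), (-44, 90), (-42, 91), (-40, 92), (-38, 47), (-36, 207), (-34, 203), (-32, 207)]
28 [(-66, 178), (-64, 142), (-62, 176), (-60, 204), (-58, 204), (-56, 206), (-54, 224), (-52, 87), (-50, 89), (-48, 91), (-46, 94), (-44, 93), (-42, 93), (-40, 91), (-38, 62), (-36, 149), (-34, 154), (-32, 142)]
end [(-8, 34), (-6, 35), (-4, 33), (-2, 36), (0, 37), (2, 47), (4, 84), (6, 88), (8, 98), (10, 175), (12, 180), (14, 187), (16, 181), (18, 179), (20, 105), (22, 85), (24, 91), (26, 89), (28, 94)]
```

Post is now at (-45.4, 14.0), about 1.59 rad, and the bar lies square across the mould's corner. The arm is clear of everything, so I'm handing in.

```bash
python3 -c "
from plant import *
print(finish_job())"
```

```text
the job is handed in; nothing more can be done
None
```

The two-hollow mould lies flat in the pocket under the lip, and the turn-button is swung fully across its corner (about 1.59 rad by the last picture). The arm stood clear and I felt no contact with the other things, though I did not re-measure their positions. The job was handed in at about 28 s, with no verdict returned.

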